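# Load shield covers and slide the board into the dust bay

## Task

Fold the little white bifold door of the yellow dust bay fully open (the red post on its fold is there to be pushed) and flip the orange stop flag down across the lane. Lay every steel shield cover that is on the bench into a pocket of its own in the green board and press each one down until its top is flush with the board; only then slide the board's carrier along the lane into the bay until it sits against the lowered flag, and finally push the door fully shut behind it. Leave the power bank, spray can and screw dish where they are.

Things in the scene. Friction and masses are not known exactly. Their poses are not given: they have to be found in the camera images.
- station: Fixed station: grey runway, its +y end an open-topped bay. Origin: bench level, lane centre line, in the door's plane; +y runs along the lane into the bay, z up. Runway top 8 mm above the bench, y = -335 to 270 mm; guide rails 8 mm high, inner faces x = -53 and 53 mm. Bay inside x = -80 to 95, y = 5 to 270 mm, yellow walls 60 mm high. Doorway x = -62 to 90 mm; jambs 85 mm high.
- door (a joint): Bifold door angle, rad: 0 = shut (panels in line, station y = 0), 1.5 = fully folded open (end stop). Two white panels, each 76 mm long, 6 mm thick, 18 to 78 mm above the bench. Jamb hinge at station x = 90, y = 0 mm; the free edge follows the track y = 0. At angle q the fold is at station x = 90 - 76 cos q, y = -76 sin q mm (outside the bay). Starts partly folded; stays where left.
- fold_post (a point): Red upright post on the fold hinge, 12 mm in diameter, top 118 mm above the bench, free all round above the panels' top edges (78 mm). This point: on its axis, 98 mm above the bench. About 1 N sideways moves it.
- flag (a joint): Orange stop flag, rad: 0 = down, level across the lane on its end stop; 1.85 = raised, leaning back past upright to station -x (end stop). Hinged at station x = -68, y = 231 mm, 25 mm above the bench; swings in the plane y = 231 mm. Pushed past upright towards station +x it drops by its own weight. When down, its face at station y = 225 mm stops the carrier.
- flag_tip (a point): Free end of the flag, a bar 98 mm long, 12 mm wide (along station y), 16 mm thick. This point: on its centre line, 98 mm from its hinge.
- carrier: Loose carrier (0.5 kg) between the rails (3 mm play each side): blue slab, green board on top, 100 mm wide (x), y = -112 to 94 mm, 18 mm high. Origin: centre of the pocket row, underside; +y points to the bay. Four pockets along y, each 56 mm (x) by 42 mm (y), with a black gasket plate 2 mm below the board's top that sinks level by 8 mm under 6 N or more and stays down.
- push_tab (a point): Middle of the blue upright tab at the carrier's rear (-y) end, to push on: 40 mm wide (x), 12 mm thick (y), from 18 to 48 mm above the carrier's underside; its rear face is the carrier's rear end. This point: 33 mm above the underside, 106 mm behind the carrier's origin.
- carrier_front (a point): Middle of the carrier's front (+y) face, which comes to rest against the flag.
- pocket0 (a point): Centre of the mouth of pocket 0 (y = -69 mm on the carrier), level with the board's top; axes as the carrier's. Any cover may go in any pocket.
- pocket1 (a point): Centre of the mouth of pocket 1 (y = -23 mm on the carrier), level with the board's top; axes as the carrier's. Any cover may go in any pocket.
- pocket2 (a point): Centre of the mouth of pocket 2 (y = 23 mm on the carrier), level with the board's top; axes as the carrier's. Any cover may go in any pocket.
- pocket3 (a point): Centre of the mouth of pocket 3 (y = 69 mm on the carrier), level with the board's top; axes as the carrier's. Any cover may go in any pocket.
- cover0_c (a point): Centre of steel shield cover 0: flat block 50 mm (own x) by 36 mm (own y) by 10 mm thick, 50 g. May be absent. Fits a pocket with its long side across the lane (3 mm play all round). Laid in, it stands 8 mm proud of the board (centre 3 mm above the board's top); pressed home its top is flush (centre 5 mm below the board's top).
- cover1_c (a point): Centre of steel shield cover 1: flat block 50 mm (own x) by 36 mm (own y) by 10 mm thick, 50 g. May be absent. Fits a pocket with its long side across the lane (3 mm play all round). Laid in, it stands 8 mm proud of the board (centre 3 mm above the board's top); pressed home its top is flush (centre 5 mm below the board's top).
- cover2_c (a point): Centre of steel shield cover 2: flat block 50 mm (own x) by 36 mm (own y) by 10 mm thick, 50 g. May be absent. Fits a pocket with its long side across the lane (3 mm play all round). Laid in, it stands 8 mm proud of the board (centre 3 mm above the board's top); pressed home its top is flush (centre 5 mm below the board's top).
- cover3_c (a point): Centre of steel shield cover 3: flat block 50 mm (own x) by 36 mm (own y) by 10 mm thick, 50 g. May be absent. Fits a pocket with its long side across the lane (3 mm play all round). Laid in, it stands 8 mm proud of the board (centre 3 mm above the board's top); pressed home its top is flush (centre 5 mm below the board's top).
- power_bank: Grey power bank lying on the bench, 65 x 135 x 22 mm; leave alone. Origin: centre of its underside.
- spray_can: Upright can, 60 mm in diameter, 190 mm high; leave alone. Origin: centre of its foot.
- screw_dish: Small white dish, 70 mm in diameter, 25 mm high; leave alone. Origin: centre of its foot.
Things that resemble listed ones, but are neither listed nor needed, are in the scene too. What is shaped like the part that bears cover3_c but turquoise is not meant.

How it is judged:
On the way, in this order (a step that is already met when the one before it is completed fails the run):
1. with the carrier still outside the bay: door folded open, flag down, every cover flush in a pocket (value of joint door above 1.35 rad and value of joint flag below 0.1 rad and y of carrier_front in the frame of station below -0.02 m and (horizontal distance between cover0_c and pocket0 below 0.006 m or horizontal distance between cover0_c and pocket1 below 0.006 m or horizontal distance between cover0_c and pocket2 below 0.006 m or horizontal distance between cover0_c and pocket3 below 0.006 m) and z of cover0_c in the frame of carrier between 0.008 and 0.0152 m and angle between the z axis of each of cover0_c, cover1_c, cover2_c, cover3_c and the z axis of carrier, either way round below 0.06 rad and (horizontal distance between cover1_c and pocket0 below 0.006 m or horizontal distance between cover1_c and pocket1 below 0.006 m or horizontal distance between cover1_c and pocket2 below 0.006 m or horizontal distance between cover1_c and pocket3 below 0.006 m) and z of cover1_c in the frame of carrier between 0.008 and 0.0152 m and (horizontal distance between cover2_c and pocket0 below 0.006 m or horizontal distance between cover2_c and pocket1 below 0.006 m or horizontal distance between cover2_c and pocket2 below 0.006 m or horizontal distance between cover2_c and pocket3 below 0.006 m) and z of cover2_c in the frame of carrier between 0.008 and 0.0152 m and (horizontal distance between cover3_c and pocket0 below 0.006 m or horizontal distance between cover3_c and pocket1 below 0.006 m or horizontal distance between cover3_c and pocket2 below 0.006 m or horizontal distance between cover3_c and pocket3 below 0.006 m) and z of cover3_c in the frame of carrier between 0.008 and 0.0152 m), for 0.2 s.
2. carrier slid in against the lowered flag (y of carrier_front in the frame of station between 0.22 and 0.229 m and value of joint flag below 0.1 rad), for 0.2 s.
3. door pushed shut behind the carrier (all of step 2 and value of joint door below 0.08 rad), for 0.2 s.
At the end, for the whole second after the job is handed in: Door shut (within 0.08 rad), flag down (within 0.1 rad), carrier's front face within 5 mm of the flag and at rest, every cover present level in a pocket (within 6 mm of its centre) with its top no more than about 2 mm proud of the board (all of step 3 and linear speed of carrier below 0.02 m/s and (horizontal distance between cover0_c and pocket0 below 0.006 m or horizontal distance between cover0_c and pocket1 below 0.006 m or horizontal distance between cover0_c and pocket2 below 0.006 m or horizontal distance between cover0_c and pocket3 below 0.006 m) and z of cover0_c in the frame of carrier between 0.008 and 0.0152 m and angle between the z axis of each of cover0_c, cover1_c, cover2_c, cover3_c and the z axis of carrier, either way round below 0.06 rad and (horizontal distance between cover1_c and pocket0 below 0.006 m or horizontal distance between cover1_c and pocket1 below 0.006 m or horizontal distance between cover1_c and pocket2 below 0.006 m or horizontal distance between cover1_c and pocket3 below 0.006 m) and z of cover1_c in the frame of carrier between 0.008 and 0.0152 m and (horizontal distance between cover2_c and pocket0 below 0.006 m or horizontal distance between cover2_c and pocket1 below 0.006 m or horizontal distance between cover2_c and pocket2 below 0.006 m or horizontal distance between cover2_c and pocket3 below 0.006 m) and z of cover2_c in the frame of carrier between 0.008 and 0.0152 m and (horizontal distance between cover3_c and pocket0 below 0.006 m or horizontal distance between cover3_c and pocket1 below 0.006 m or horizontal distance between cover3_c and pocket2 below 0.006 m or horizontal distance between cover3_c and pocket3 below 0.006 m) and z of cover3_c in the frame of carrier between 0.008 and 0.0152 m); the robot touches nothing.
It fails at once if the power bank is knocked out of place (distance of power_bank from where it was at the start of the episode above 0.04 m).
It fails at once if the spray can is knocked out of place (distance of spray_can from where it was at the start of the episode above 0.04 m).
It fails at once if the screw dish is knocked out of place (distance of screw_dish from where it was at the start of the episode above 0.04 m).
Of cover0, cover1, cover2, cover3 only 3 to 4 are there at a start; the rules pass over those that are not, and their reading is None.
At some moment in a run one of cover0, cover1, cover2, cover3 may be knocked a few centimetres aside while the robot is not near it.
Once in a run the grip may slacken for a moment while it holds something.
It also fails if it takes over 210 s, if anything falls off the work surface, if the arm or the gripper's body presses on something with over 40 N, if the wrist force passes 120 N, or if a joint passes its speed limit or range.

## Robot

A 6-joint arm with a two-finger parallel gripper is mounted at the origin on the work surface. World frame = base frame: x ahead of the robot, y to its left, z up, the work surface at z = 0. Lengths are in m, angles in rad, forces in N, time in s.
With the tool pointing down it reaches from about 0.35 to 0.775 m from the base axis. Payload 5.5 kg.
Tool frame: the origin (TCP) lies at the very end of the fingers, on their centre line; the grasp point (between the pads) lies 19 mm behind it; z points along the fingers, y is the line along which they close (so a half turn about z gives the same grasp; the last joint's range is limited). The gripper opens to 85 mm and grips with 20 to 120 N. Pads are 22 mm wide; open, the fingers measure 114 mm over their backs; the gripper's body (76 mm by 85 mm) begins 54 mm behind the grasp point. The pads swing forward as they close: fully open they stand 13 mm farther back than shut.
Start: joints at [0.966, 0.313, 0.046, 1.304, 0, 1.431], TCP at [0.258, 0.514, 0.231] pointing down, gripper open.
Joint ranges: [-2.76, 2.76], [-0.86, 1.69], [-1.03, 1.26], [-2.2, 2.34], [-1.47, 1.5], [-3.14, 3.14]. Speed limits (rad/s): [2.57, 2.57, 3.14, 3.14, 3.14, 3.14].

## Interface

Orientations are given as a unit quaternion [w, x, y, z].
In Python, from workcell import env, imaging, ticket gives the robot as it stands. The module is installed in compiled form; this text tells all that it offers.
- The arm moves only by the tool apply_moves, never from a script. Its argument "rows" is a list of rows, each an object with "xyz": the shift along the tool's x, y, z in mm, a list of three; "turn": the turn, a rotation vector about the tool's x, y, z in rad, a list of three; "grip": the opening, from 0 (shut) to 1 (fully open). A call has 1 to 12 rows; each row is the pose to reach, as a shift and turn from the pose commanded when the call began, along the tool's axes at that moment; what a row does not reach only later rows make up. A row lasts 1/12 s, in which the tool goes at most 41.7 mm and 7.16 degrees, less where a joint would pass 70% of its speed; a pose out of reach is approached as far as the arm can. A call with a gripper value outside its range is refused whole. The fingers move at their own pace and stop on an object; "force" is the grip in N (left out, the last holds). Time passes only in rows, so rows that repeat a pose let the fingers close. It gives the time, the measured TCP pose, the force, the opening and the grip force at its end, in the units of the state.
- env.get_state(): the state, without advancing time (a new reading comes with each control period).
- imaging.read_camera(name): name is "scene" or "side" or "wrist"; returns a dict with "color" (420x560x3 uint8, blue, green, red), "z_map" (420x560 float32, m along the optical axis (not along the pixel's ray), 0 where there is no reading), "camera_matrix" (3x3 intrinsics, pixels), "k1" (the pictures are not rectified: a ray, as slopes to the right and down, at radius r is drawn at 1 + k1 r^2 times it, then the intrinsics apply), "view" (4x4, takes a point from world to camera coordinates). Camera axes: x right, y down, z forward; pixel columns grow to the right and rows downward; lengths in m; the calibration is good to about 2 mm. A picture is of the moment at which its call begins.
- ticket.hand_in(): hands the job in; it is judged then, once.
The state is a dict: "clock": time; "joint_pos": joint angles; "qvel": joint speeds; "tau": joint torques, N m; "tcp_pos": TCP position; "orientation": TCP orientation; "wrist_force": force on the tool from outside, world axes, zero at the start; "ft_torque": the same for the moment, N m; "finger_gap": finger opening in m; "grip_force": force on a finger pad.
Only numpy, scipy, OpenCV 4.12 (cv2) and the standard library are available. Lean on these libraries where they do the work, as an engineer would, in place of code of your own. Each camera call takes 0.05 s, during which the arm holds its last target. There are 200 camera calls.

## Working session

There is one attempt and no reset: what is moved stays moved. The work goes in short steps, Python scripts to look and compute and a tool call to move; the robot and the scene stay as the last step left them, time stands still between calls to the robot, and variables do not carry over. Pictures are saved under pics/ and viewed, at most 14 in all, crops included, and the job is handed in when it is done.

Besides the shell and the picture viewer there is one more tool, called as name([rows], argument=value, ...), one row to a line, values as JSON. apply_moves: Moves the arm, as the interface text tells. Its arguments: {"type":"object","properties":{"rows":{"type":"array"},"force":{"type":"number"}},"required":["rows"]}

```bash
mkdir -p pics; cat > h.py <<'E'
import numpy as np, cv2
from scipy.spatial.transform import Rotation as R
from workcell import env, imaging, ticket
def cam(n):
    c=imaging.read_camera(n); np.savez(''+n+'.npz',**c); return c
def load(n): return dict(np.load(''+n+'.npz'))
def rays(c,uv):
    K=c['camera_matrix']; uv=np.atleast_2d(np.array(uv,float))
    d=(uv-[K[0,2],K[1,2]])/[K[0,0],K[1,1]]; s=d.copy()
    for _ in range(20): s=d/(1+float(c['k1'])*(s**2).sum(1,keepdims=True))
    return np.c_[s,np.ones(len(s))]
def world(c,pc):
    V=c['view']; return (pc-V[:3,3])@V[:3,:3]
def onz(c,uv,z):
    "pixels -> world at height z"
    o=world(c,np.zeros((1,3))); p=world(c,rays(c,uv)); d=p-o
    return o+d*((z-o[:,2:])/d[:,2:])
def dep(c,uv):
    uv=np.atleast_2d(uv); z=np.array([c['z_map'][int(v),int(u)] for u,v in uv])
    return world(c,rays(c,uv)*z[:,None])
def cloud(c):
    h,w=c['z_map'].shape; u,v=np.meshgrid(np.arange(w),np.arange(h))
    z=c['z_map'].ravel(); p=world(c,rays(c,np.c_[u.ravel(),v.ravel()])*z[:,None]); p[z==0]=np.nan
    return p.reshape(h,w,3)
def proj(c,P):
    V=c['view'];K=c['camera_matrix']; q=np.atleast_2d(P)@V[:3,:3].T+V[:3,3]; s=q[:,:2]/q[:,2:]
    s=s*(1+float(c['k1'])*(s**2).sum(1,keepdims=True)); return s*[K[0,0],K[1,1]]+[K[0,2],K[1,2]]
E
python3 - <<'E'
from h import *
for n in ('scene','side'):
    c=cam(n); cv2.imwrite(f'pics/{n}0.png',cv2.resize(c['color'],(800,600)))
    print(n,world(c,np.zeros((1,3))))
s=env.get_state();print(s)
E
```

```text
scene [[ 0.93020069 -0.2698687   0.9850614 ]]
side [[ 0.06595225 -0.81058108  0.66391761]]
{'clock': 0.1, 'joint_pos': array([ 9.66389465e-01,  3.13904412e-01,  4.50737215e-02,  1.30361122e+00,
       -2.61432423e-05,  1.43119457e+00]), 'qvel': array([ 7.73368826e-05, -3.08299716e-03,  3.72897358e-03,  4.19322184e-04,
       -2.49237081e-03, -1.12107265e-03]), 'tau': array([ 2.91434189e-03, -4.81725025e+01,  2.99244618e+01,  1.27468945e-02,
       -6.03873900e-05,  1.64893942e-05]), 'tcp_pos': array([0.25748968, 0.51359858, 0.23050222]), 'orientation': array([-2.86893444e-04,  2.30316057e-01,  9.73115531e-01, -7.71264276e-04]), 'wrist_force': array([-0.20973812, -0.50047907, -0.10562373]), 'ft_torque': array([-0.01829671, -0.02874825, -0.01081583]), 'grip_force': 0.0, 'finger_gap': 0.08539509185870532}
```

View pics/scene0.png

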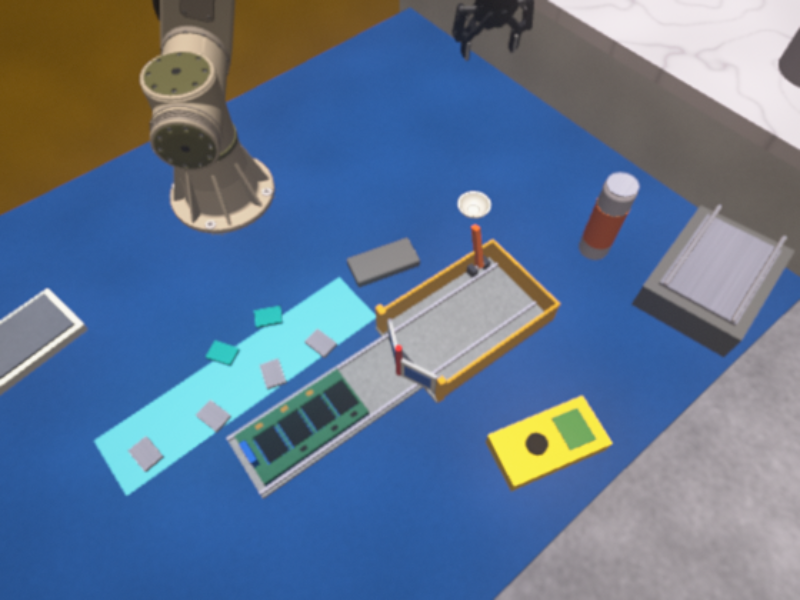

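View pics/side0.png

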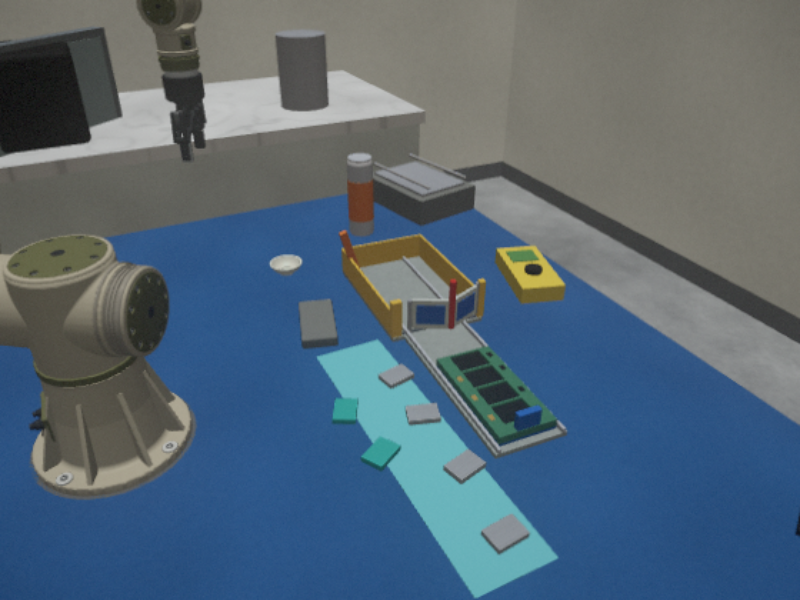

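```bash
cat > m.py <<'E'
from h import *
def blobs(c,mask,z,amin):
    n,l,st,ce=cv2.connectedComponentsWithStats(mask.astype(np.uint8))
    out=[]
    for i in range(1,n):
        if st[i,4]<amin: continue
        v,u=np.nonzero(l==i); P=onz(c,np.c_[u,v],z)[:,:2]*1000
        (cx,cy),(w,h),a=cv2.minAreaRect(P.astype(np.float32))
        if w<h: w,h,a=h,w,a+90
        out.append((ce[i].round(0).tolist(),round(cx,1),round(cy,1),round(w,1),round(h,1),round((a+90)%180-90,1),int(st[i,4])))
    return out
E
python3 - <<'E'
from m import *
for n in ('scene','side'):
    c=load(n); P=cloud(c); hsv=cv2.cvtColor(c['color'],cv2.COLOR_BGR2HSV); H,S,V=[hsv[...,i].astype(int) for i in range(3)]
    z=P[...,2]; x=P[...,0]
    ws=(x>0.2)&(x<1.0)&(abs(P[...,1])<.6)
    print(n)
    print('yellow',blobs(c,ws&(H>12)&(H<28)&(S>150)&(z>.05)&(z<.07),.06,40))
    print('green',blobs(c,ws&(H>60)&(H<88)&(S>90)&(V<140)&(z>.018)&(z<.035),.026,40))
    print('covers',blobs(c,ws&(S<60)&(V>90)&(z>.004)&(z<.018),.010,60))
    print('turq',blobs(c,ws&(H>80)&(H<95)&(S>120)&(z>.004)&(z<.018),.010,60))
    print('red',blobs(c,ws&((H<6)|(H>172))&(S>130),.098,15))
    m=ws&((H<6)|(H>172))&(S>130)&(z>.03); print(np.nanmedian(P[m],0), np.nanmax(P[m],0))
    print('blue tab',blobs(c,ws&(H>100)&(H<118)&(S>150)&(z>.04)&(z<.07),.056,10))
c=load('scene'); cr=c['color'][155:355,150:400]; cv2.imwrite('pics/crop1.png',cv2.resize(cr,(750,600),interpolation=cv2.INTER_CUBIC))
E
```

```text
scene
yellow [([358.0, 217.0], 585.5, 185.1, 260.3, 184.7, 86.5, 373), ([301.0, 196.0], 495.1, 168.4, 211.9, 7.8, 86.1, 157)]
green [([210.0, 301.0], 556.2, -175.9, 201.1, 98.2, 86.3, 1413)]
covers [([331.0, 143.0], 386.0, 389.2, 55.7, 54.5, -43.0, 187), ([324.0, 224.0], 573.6, 177.5, 276.7, 158.2, 86.6, 4639), ([246.0, 281.0], 547.6, -115.5, 349.6, 147.1, 86.5, 2413), ([224.0, 240.0], 442.6, -58.1, 49.5, 34.6, 11.0, 219), ([191.0, 261.0], 436.7, -160.7, 49.6, 34.0, -17.9, 236), ([149.0, 291.0], 437.6, -283.2, 50.4, 34.9, 13.7, 273), ([101.0, 317.0], 422.4, -403.3, 50.8, 34.3, 5.5, 299)]
turq [([188.0, 221.0], 331.9, -100.2, 49.5, 37.8, 62.5, 217), ([155.0, 247.0], 343.2, -208.8, 51.6, 39.4, 32.7, 257)]
red [([417.0, 160.0], 625.4, 464.8, 88.7, 33.5, -64.3, 256), ([427.0, 166.0], 654.3, 466.5, 59.3, 11.4, -73.0, 36), ([278.0, 249.0], 593.7, 3.7, 47.3, 7.2, -40.0, 43)]
[0.62151495 0.47031866 0.08867656] [0.6515688  0.49445593 0.1352977 ]
blue tab [([174.0, 317.0], 551.0, -271.8, 44.2, 9.5, -3.9, 80)]
side
yellow [([304.0, 178.0], 650.1, 189.7, 240.0, 52.5, 88.9, 97), ([267.0, 170.0], 
[... 274 characters left out ...]
), ([277.0, 262.0], 438.2, -57.9, 53.1, 37.8, 12.0, 211), ([295.0, 288.0], 433.5, -162.2, 50.0, 40.7, -17.6, 267), ([325.0, 325.0], 434.3, -283.9, 50.2, 36.7, 14.4, 339), ([353.0, 372.0], 418.8, -405.8, 52.2, 38.6, 5.4, 484)]
turq [([241.0, 287.0], 328.3, -103.2, 53.7, 36.1, 62.8, 273), ([266.0, 316.0], 339.5, -210.0, 55.6, 38.7, 30.9, 357)]
red [([316.0, 211.0], 564.7, -23.9, 155.8, 10.5, 58.5, 116)]
[0.58356913 0.00759839 0.08386935] [0.58997926 0.01343352 0.12063196]
blue tab [([325.0, 215.0], 612.9, 11.5, 38.0, 16.8, 10.9, 24), ([294.0, 219.0], 532.2, 28.7, 38.4, 12.7, 72.1, 19), ([304.0, 218.0], 554.5, 19.7, 33.7, 33.6, -26.3, 42), ([369.0, 290.0], 541.1, -278.7, 48.7, 26.5, -6.2, 173)]
```

View pics/crop1.png

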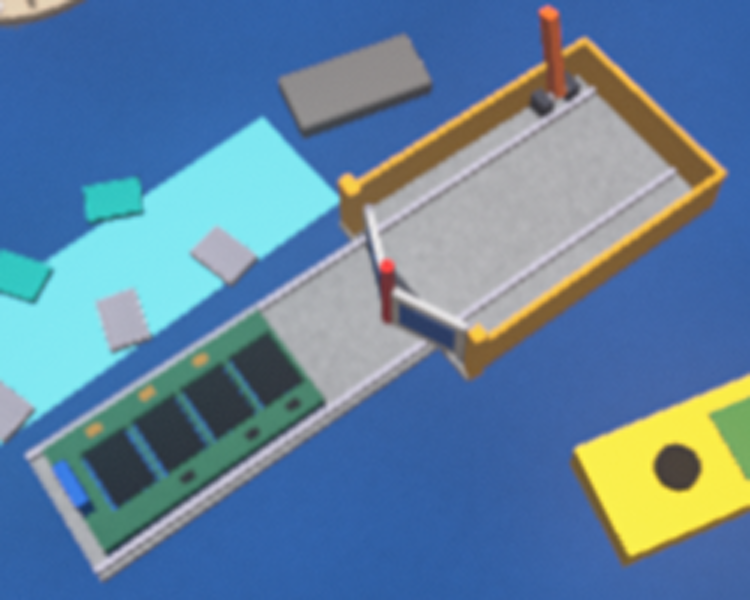

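In the crop, the flag is raised at (555,60), the post is at (387,266), and the board's four pockets run from (118,468) to (268,368). There are four grey covers. Two turquoise pieces (112,198) and (15,275) have the same shape but the wrong colour, so they are the decoys the task excludes. The station frame is about origin (569,41) mm with +y at 86.5°.

First move: align the tool with the station and go beside the flag.

apply_moves([
  {"xyz":[-280,-122,0],"turn":[0,0,1.168],"grip":0},
  {"xyz":[-280,-122,0],"turn":[0,0,1.168],"grip":0},
  {"xyz":[-280,-122,0],"turn":[0,0,1.168],"grip":0},
  {"xyz":[-280,-122,0],"turn":[0,0,1.168],"grip":0},
  {"xyz":[-280,-122,0],"turn":[0,0,1.168],"grip":0},
  {"xyz":[-280,-122,0],"turn":[0,0,1.168],"grip":0},
  {"xyz":[-280,-122,0],"turn":[0,0,1.168],"grip":0},
  {"xyz":[-280,-122,0],"turn":[0,0,1.168],"grip":0},
  {"xyz":[-280,-122,0],"turn":[0,0,1.168],"grip":0},
  {"xyz":[-280,-122,0],"turn":[0,0,1.168],"grip":0},
  {"xyz":[-280,-122,0],"turn":[0,0,1.168],"grip":0},
  {"xyz":[-280,-122,0],"turn":[0,0,1.168],"grip":0},
], force=30)

```text
clock: 1.1
tcp_pos: [0.4532, 0.2792, 0.2309]
orientation: [-0.0, 0.728, 0.685, -0.0]
wrist_force: [0.0, -0.9, 0.6]
finger_gap: -0.0003
grip_force: 0.0
```

```bash
cat >> h.py <<'E'
A=np.deg2rad(86.55); EY=np.array([np.cos(A),np.sin(A)]); EX=np.array([np.sin(A),-np.cos(A)]); O=np.array([569.3,41.1])
def st(xy):
    d=np.atleast_2d(xy)[:,:2]-O; return np.c_[d@EX,d@EY]
def pose():
    s=env.get_state(); p=s['tcp_pos']*1000; q=s['orientation']; M=R.from_quat([q[1],q[2],q[3],q[0]]).as_matrix()
    print('t',round(s['clock'],1),'station',st(p).round(1),'z',p[2].round(1),'toolx-ang',np.degrees(np.arctan2(M[1,0],M[0,0])).round(2),'tilt',M[:2,2].round(3),'gap',round(s['finger_gap']*1000,1),'F',s['wrist_force'].round(1),'gf',round(s['grip_force'],1)); return p,M
E
python3 - <<'E'
from h import *
pose()
c=load('scene')
# refine: check points
print('post', st(onz(c,[[279,243.7]],.118)*1000))
cr=lambda x,y:(x/3+150-.33,y/3+155-.33)
print('rail rear ends', st(onz(c,[cr(27,456),cr(102,574)],.016)*1000))
print('board front corners', st(onz(c,[cr(262,311),cr(325,402)],.026)*1000))
print('flag tip',st(onz(c,[cr(548,10)],.123)*1000))
print('far corners',st(onz(c,[cr(586,40),cr(724,172)],.06)*1000))
print('green', st([[556.2,-175.9],[549.7,-180]]))
E
```

```text
t 1.1 station [[-130.2  230.7]] z 230.9 toolx-ang 86.52 tilt [-0.001 -0.   ] gap -0.3 F [ 0.  -0.9  0.6] gf 0.0
post [[ 20.29859641 -29.54867044]]
rail rear ends [[ -58.673853   -331.71060088]
 [  58.13400376 -329.50157553]]
board front corners [[ -48.01721483 -112.3148505 ]
 [  50.22740482 -116.03928437]]
flag tip [[-96.8918148  231.87403832]]
far corners [[-83.60794741 275.1225161 ]
 [ 95.60465321 275.7866807 ]]
green [[-1.77457368e-02 -2.17395054e+02]
 [-6.25923808e+00 -2.21878778e+02]]
```

apply_moves([
  {"xyz":[0,0,40],"turn":[0,0,0],"grip":0},
  {"xyz":[0,0,80],"turn":[0,0,0],"grip":0},
  {"xyz":[0,0,120],"turn":[0,0,0],"grip":0},
  {"xyz":[0,0,138],"turn":[0,0,0],"grip":0},
  {"xyz":[0,15,138],"turn":[0,0,0],"grip":0},
  {"xyz":[0,30,138],"turn":[0,0,0],"grip":0},
  {"xyz":[0,45,138],"turn":[0,0,0],"grip":0},
  {"xyz":[0,60,138],"turn":[0,0,0],"grip":0},
  {"xyz":[0,75,138],"turn":[0,0,0],"grip":0},
  {"xyz":[0,90,138],"turn":[0,0,0],"grip":0},
  {"xyz":[0,90,138],"turn":[0,0,0],"grip":0},
  {"xyz":[0,90,90],"turn":[0,0,0],"grip":0},
])

```text
clock: 2.1
tcp_pos: [0.5379, 0.2722, 0.1267]
orientation: [-0.003, 0.728, 0.685, -0.007]
wrist_force: [-1.8, -0.7, -1.5]
finger_gap: -0.0002
grip_force: 0.0
```

apply_moves([
  {"xyz":[-40,30,-40],"turn":[0,0,0],"grip":0.4},
  {"xyz":[-80,60,-40],"turn":[0,0,0],"grip":0.4},
  {"xyz":[-120,60,-40],"turn":[0,0,0],"grip":0.4},
  {"xyz":[-160,60,-40],"turn":[0,0,0],"grip":0.4},
  {"xyz":[-200,60,-40],"turn":[0,0,0],"grip":0.4},
  {"xyz":[-230,60,-40],"turn":[0,0,0],"grip":0.4},
  {"xyz":[-260,60,-40],"turn":[0,0,0],"grip":0.4},
  {"xyz":[-260,60,-40],"turn":[0,0,0],"grip":0.4},
  {"xyz":[-260,60,-40],"turn":[0,0,0],"grip":0.4},
])

```text
clock: 2.85
tcp_pos: [0.5862, 0.0093, 0.1749]
orientation: [-0.0, 0.729, 0.684, -0.0]
wrist_force: [-0.4, 1.4, 0.5]
finger_gap: 0.0343
grip_force: 0.0
```

```bash
python3 - <<'E'
from h import *
pose(); c=cam('scene'); w=cam('wrist'); 
cv2.imwrite('pics/s2.png',np.hstack([cv2.resize(c['color'][150:350,250:400],(450,600)),cv2.resize(w['color'],(350,600))]))
print(w['view'])
E
```

```text
t 2.9 station [[ 18.8 -30.7]] z 174.9 toolx-ang 86.31 tilt [-0.001  0.   ] gap 34.3 F [-0.4  1.4  0.5] gf 0.0
[[ 9.98092892e-01 -6.17289385e-02  3.43588939e-04 -5.85140857e-01]
 [-5.92770053e-02 -9.56864550e-01  2.84423045e-01  2.57483827e-02]
 [-1.72283646e-02 -2.83900987e-01 -9.58698813e-01  3.39089166e-01]
 [ 0.00000000e+00  0.00000000e+00  0.00000000e+00  1.00000000e+00]]
```

View pics/s2.png

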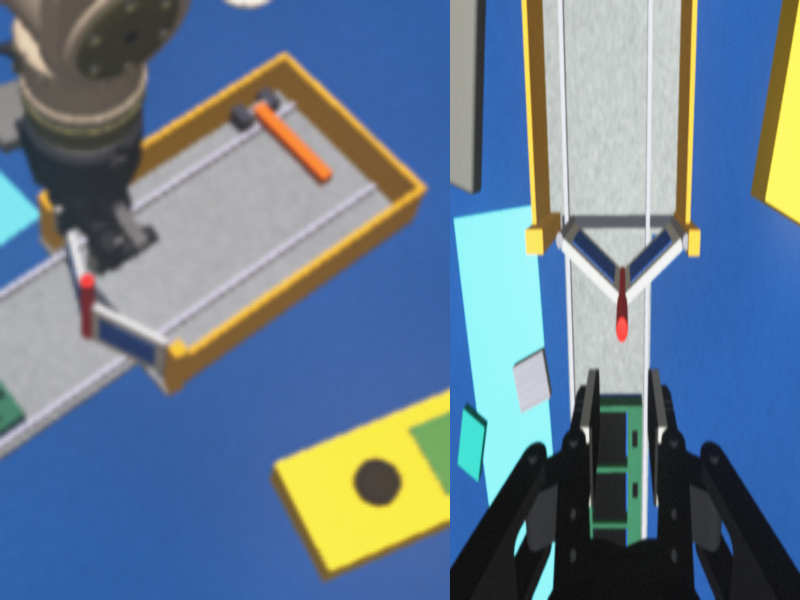

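The flag is down (orange bar from (260,105) to (328,175)). In the wrist half, the post top is at (622,328), lined up between the fingers.

```bash
python3 - <<'E'
from h import *
w=load('wrist'); s=load('scene')
print(st(onz(w,[[275,229]],.118)*1000), st(onz(s,[[250+88/3,150+280/3]],.118)*1000))
# jambs from wrist (tops 85mm): view (535,240),(694,240)
f=lambda x,y:((x-450)*1.6,y*.7)
print(st(onz(w,[f(536,240),f(694,241)],.085)*1000))
E
```

```text
[[ 17.94361039 -25.68202561]] [[ 19.99213508 -28.35063097]]
[[-74.16136432   6.0018948 ]
 [ 95.02802983   5.20059406]]
```

apply_moves([
  {"xyz":[2,0,40],"turn":[0,0,0],"grip":0.4},
  {"xyz":[2,0,80],"turn":[0,0,0],"grip":0.4},
  {"xyz":[2,0,86],"turn":[0,0,0],"grip":0.4},
  {"xyz":[2,0,86],"turn":[0,0,0],"grip":0.1},
  {"xyz":[2,0,86],"turn":[0,0,0],"grip":0.1},
  {"xyz":[2,0,86],"turn":[0,0,0],"grip":0.1},
  {"xyz":[2,0,86],"turn":[0,0,0],"grip":0.1},
], force=20)

```text
clock: 3.53
tcp_pos: [0.5855, 0.0133, 0.0893]
orientation: [-0.001, 0.728, 0.685, -0.001]
wrist_force: [-4.8, -1.3, -7.8]
finger_gap: 0.0109
grip_force: 22.0
```

```bash
python3 - <<'E'
from h import *
pose()
for q in (.38,.55,.7,.85,1,1.15,1.3,1.4,1.47,1.5): print(q, (90-76*np.cos(q)).round(1),(-76*np.sin(q)).round(1))
E
```

```text
t 3.5 station [[ 17.8 -26.8]] z 89.3 toolx-ang 86.5 tilt [-0.003  0.   ] gap 10.9 F [-4.8 -1.3 -7.8] gf 22.0
0.38 19.4 -28.2
0.55 25.2 -39.7
0.7 31.9 -49.0
0.85 39.8 -57.1
1 48.9 -64.0
1.15 59.0 -69.4
1.3 69.7 -73.2
1.4 77.1 -74.9
1.47 82.4 -75.6
1.5 84.6 -75.8
```

apply_moves([
  {"xyz":[-6,3,0],"turn":[0,0,0],"grip":0.1},
  {"xyz":[-12,6,0],"turn":[0,0,0],"grip":0.1},
  {"xyz":[-21,12.5,0],"turn":[0,0,0],"grip":0.1},
  {"xyz":[-29,20.5,0],"turn":[0,0,0],"grip":0.1},
  {"xyz":[-36,29.5,0],"turn":[0,0,0],"grip":0.1},
  {"xyz":[-41,40,0],"turn":[0,0,0],"grip":0.1},
  {"xyz":[-45,50,0],"turn":[0,0,0],"grip":0.1},
  {"xyz":[-46,58,0],"turn":[0,0,0],"grip":0.1},
  {"xyz":[-47,64,0],"turn":[0,0,0],"grip":0.1},
  {"xyz":[-47,67,0],"turn":[0,0,0],"grip":0.1},
  {"xyz":[-47,67,0],"turn":[0,0,0],"grip":0.1},
])

```text
clock: 4.45
tcp_pos: [0.6459, -0.0394, 0.0893]
orientation: [-0.003, 0.729, 0.685, -0.005]
wrist_force: [-17.7, -3.9, 0.9]
finger_gap: 0.0111
grip_force: 23.4
```

```bash
python3 - <<'E'
from h import *
pose()
E
```

```text
t 4.5 station [[ 81.3 -75.7]] z 89.3 toolx-ang 86.4 tilt [-0.011 -0.002] gap 11.1 F [-17.7  -3.9   0.9] gf 23.4
```

apply_moves([
  {"xyz":[0,-3,0],"turn":[0,0,0],"grip":0.35},
  {"xyz":[0,-3,0],"turn":[0,0,0],"grip":0.35},
  {"xyz":[0,-3,-40],"turn":[0,0,0],"grip":0.35},
  {"xyz":[0,-3,-80],"turn":[0,0,0],"grip":1},
  {"xyz":[-30,-40,-110],"turn":[0,0,0],"grip":1},
  {"xyz":[-60,-80,-150],"turn":[0,0,0],"grip":1},
  {"xyz":[-90,-110,-180],"turn":[0,0,0],"grip":1},
  {"xyz":[-110,-140,-180],"turn":[0,0,0],"grip":1},
  {"xyz":[-130,-170,-180],"turn":[0,0,0],"grip":1},
  {"xyz":[-150,-200,-180],"turn":[0,0,0],"grip":1},
  {"xyz":[-150,-200,-180],"turn":[0,0,0],"grip":1},
  {"xyz":[-150,-200,-180],"turn":[0,0,0],"grip":1},
])

```text
clock: 5.45
tcp_pos: [0.4407, -0.1782, 0.2727]
orientation: [0.003, 0.73, 0.683, 0.001]
wrist_force: [0.6, 0.1, 0.1]
finger_gap: 0.0853
grip_force: 0.0
```

```bash
cat >> m.py <<'E'
def covers(n='wrist',save=None):
    c=cam(n); P=cloud(c); hsv=cv2.cvtColor(c['color'],cv2.COLOR_BGR2HSV); S,V=hsv[...,1].astype(int),hsv[...,2].astype(int)
    z=P[...,2]; x=P[...,0]
    S1=st(P.reshape(-1,3)*1000).reshape(P.shape[:2]+(2,))
    m=(x>.3)&(x<.9)&(S<60)&(V>90)&(z>.004)&(z<.018)&(S1[...,0]<-66)&(S1[...,1]<-20)
    for b in blobs(c,m,.010,150):
        s=st([b[1:3]])[0].round(1); print('cover px',b[0],'st',s,'size',b[3:5],'ang rel st x',round(b[5]+3.45,1),b[6])
    if save: cv2.imwrite(save,cv2.resize(c['color'],(800,600)))
    return c
E
python3 - <<'E'
from m import *
pose(); c=covers('wrist','pics/w3.png')
P=cloud(c);hsv=cv2.cvtColor(c['color'],cv2.COLOR_BGR2HSV).astype(int)
z=P[...,2]
g=blobs(c,(hsv[...,0]>60)&(hsv[...,0]<88)&(hsv[...,1]>90)&(z>.018)&(z<.035),.026,300)
for b in g: print('green',b,st([b[1:3]]))
print('scene'); s=covers('scene')
m=load('scene')
E
```

```text
t 5.5 station [[-115.2 -226.6]] z 272.7 toolx-ang 86.23 tilt [ 0.006 -0.004] gap 85.3 F [0.6 0.1 0.1] gf 0.0
cover px [267.0, 58.0] st [-123.3 -103.7] size (49.7, 35.7) ang rel st x 14.6 1638
cover px [269.0, 155.0] st [-122.1 -206.6] size (49.4, 35.5) ang rel st x -14.7 1315
cover px [277.0, 252.0] st [-114.3 -328.2] size (49.4, 36.4) ang rel st x 17.6 1064
cover px [272.0, 335.0] st [-121.5 -448. ] size (49.2, 38.4) ang rel st x 9.2 846
green ([376.0, 159.0], 552.4, -172.9, 204.3, 100.0, 86.5, 7927) [[  -3.99139141 -214.62916576]]
scene
cover px [224.0, 240.0] st [-120.5 -106.6] size (49.5, 34.7) ang rel st x 14.4 220
cover px [191.0, 261.0] st [-120.1 -209.4] size (49.8, 34.0) ang rel st x -14.4 236
cover px [149.0, 291.0] st [-111.8 -331.7] size (50.4, 34.6) ang rel st x 17.1 274
cover px [101.0, 317.0] st [-120.2 -452.6] size (50.1, 34.3) ang rel st x 9.2 302
```

View pics/w3.png

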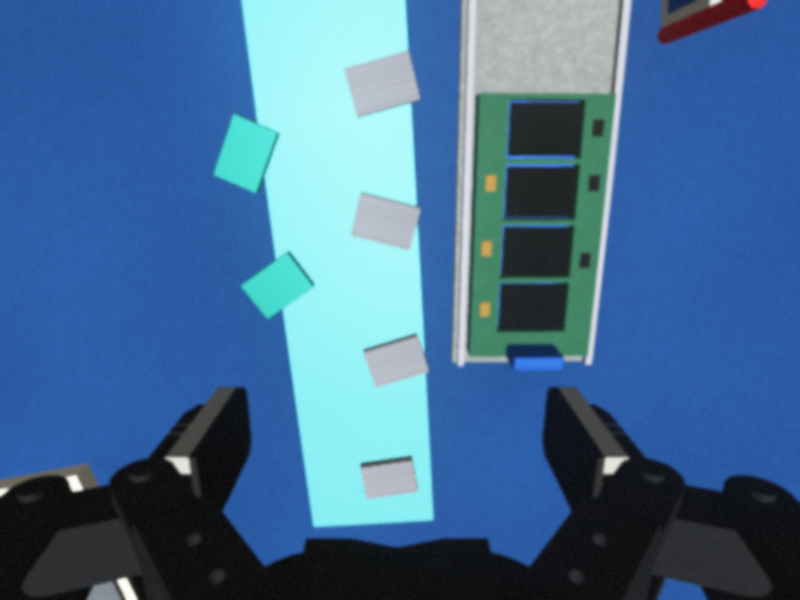

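The four grey covers are at (382,84), (385,220), (396,360) and (389,478), and the turquoise decoys are at left. The wrist camera agrees with where the post was gripped, so I'll use wrist measurements. Picking the first cover.

apply_moves([
  {"xyz":[40,-8,20],"turn":[0,0,-0.1],"grip":1},
  {"xyz":[80,-8,50],"turn":[0,0,-0.2],"grip":1},
  {"xyz":[110,-8,90],"turn":[0,0,-0.255],"grip":1},
  {"xyz":[123,-8,130],"turn":[0,0,-0.255],"grip":1},
  {"xyz":[123,-8,170],"turn":[0,0,-0.255],"grip":1},
  {"xyz":[123,-8,205],"turn":[0,0,-0.255],"grip":1},
  {"xyz":[123,-8,205],"turn":[0,0,-0.255],"grip":1},
  {"xyz":[123,-8,205],"turn":[0,0,-0.255],"grip":1},
])

```text
clock: 6.22
tcp_pos: [0.4405, -0.0509, 0.0619]
orientation: [-0.002, 0.635, 0.773, -0.001]
wrist_force: [-0.4, 0.4, 0.6]
finger_gap: 0.0851
grip_force: 0.0
```

```bash
sed -i 's/O=np.array(\[569.3,41.1\])/O=np.array([566.3,44.1])/' h.py; python3 - <<'E'
from m import *
pose(); c=covers('wrist','pics/w4.png')
E
```

```text
t 6.2 station [[-119.8 -102.4]] z 61.9 toolx-ang 101.18 tilt [-0.005  0.002] gap 85.1 F [-0.4  0.4  0.6] gf 0.0
cover px [274.0, 242.0] st [-120.4 -105.9] size (49.4, 35.6) ang rel st x 14.6 4634
cover px [231.0, 369.0] st [-119.5 -209.3] size (50.1, 35.4) ang rel st x -14.7 1580
```

View pics/w4.png

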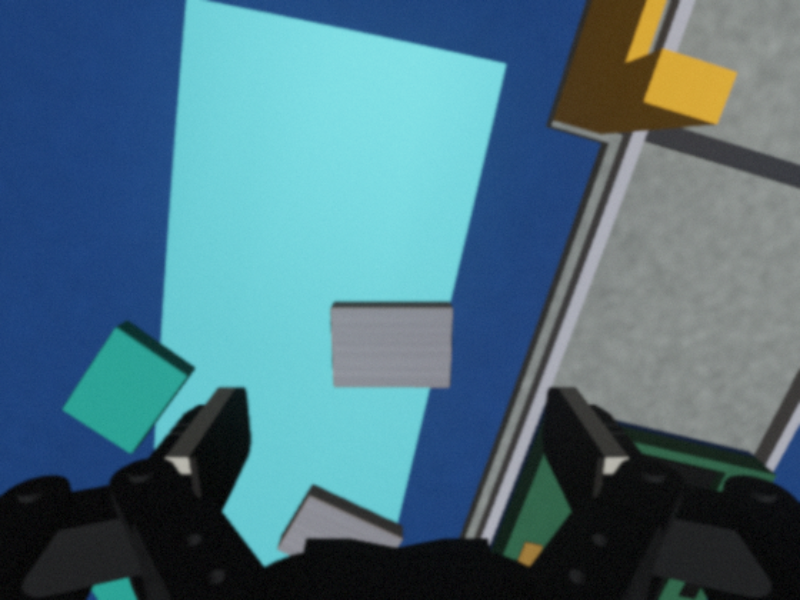

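apply_moves([
  {"xyz":[-3,-1.5,20],"turn":[0,0,0],"grip":0.8},
  {"xyz":[-3,-1.5,40],"turn":[0,0,0],"grip":0.8},
  {"xyz":[-3,-1.5,55],"turn":[0,0,0],"grip":0.8},
  {"xyz":[-3,-1.5,61],"turn":[0,0,0],"grip":0.8},
  {"xyz":[-3,-1.5,61],"turn":[0,0,0],"grip":0.45},
  {"xyz":[-3,-1.5,61],"turn":[0,0,0],"grip":0.45},
  {"xyz":[-3,-1.5,61],"turn":[0,0,0],"grip":0.45},
  {"xyz":[-3,-1.5,61],"turn":[0,0,0],"grip":0.45},
], force=40)

```text
clock: 6.93
tcp_pos: [0.4427, -0.0564, 0.005]
orientation: [0.002, 0.636, 0.772, 0.001]
wrist_force: [-1.3, 0.1, 7.8]
finger_gap: 0.0474
grip_force: 41.5
```

```bash
python3 - <<'E'
from m import *
pose()
E
```

```text
t 6.9 station [[-117.3 -107.7]] z 5.0 toolx-ang 101.05 tilt [ 0.003 -0.001] gap 47.4 F [-1.3  0.1  7.8] gf 41.5
```

apply_moves([
  {"xyz":[0,0,0],"turn":[0,0,0],"grip":0.75},
  {"xyz":[0,0,-4],"turn":[0,0,0],"grip":0.75},
  {"xyz":[0,0,-8],"turn":[0,0,0],"grip":0.75},
  {"xyz":[0,0,-8],"turn":[0,0,0],"grip":0.45},
  {"xyz":[0,0,-8],"turn":[0,0,0],"grip":0.45},
  {"xyz":[0,0,-8],"turn":[0,0,0],"grip":0.45},
  {"xyz":[0,0,-8],"turn":[0,0,0],"grip":0.45},
], force=40)

```text
clock: 7.52
tcp_pos: [0.4407, -0.0556, 0.0108]
orientation: [-0.0, 0.636, 0.772, -0.0]
wrist_force: [0.8, -0.4, 0.1]
finger_gap: 0.0384
grip_force: 0.0
```

```bash
python3 - <<'E'
from m import *
pose()
E
```

```text
t 7.5 station [[-119.3 -107.1]] z 10.8 toolx-ang 101.06 tilt [-0.  0.] gap 38.4 F [ 0.8 -0.4  0.1] gf 0.0
```

```bash
python3 - <<'E'
from m import *
c=cam('wrist'); s=cam('side'); u=proj(s,[[.44,-.055,.02]])[0].astype(int); print(u)
cr=s['color'][u[1]-45:u[1]+30,u[0]-50:u[0]+50]
cv2.imwrite('pics/w5.png',np.vstack([cv2.resize(c['color'][230:420,130:430],(700,443//1))[:300],cv2.resize(cr,(400,300))[:, :].repeat(1,1) if False else cv2.copyMakeBorder(cv2.resize(cr,(400,300),interpolation=cv2.INTER_CUBIC),0,0,0,300,0)]))
E
```

```text
[276 257]
```

View pics/w5.png

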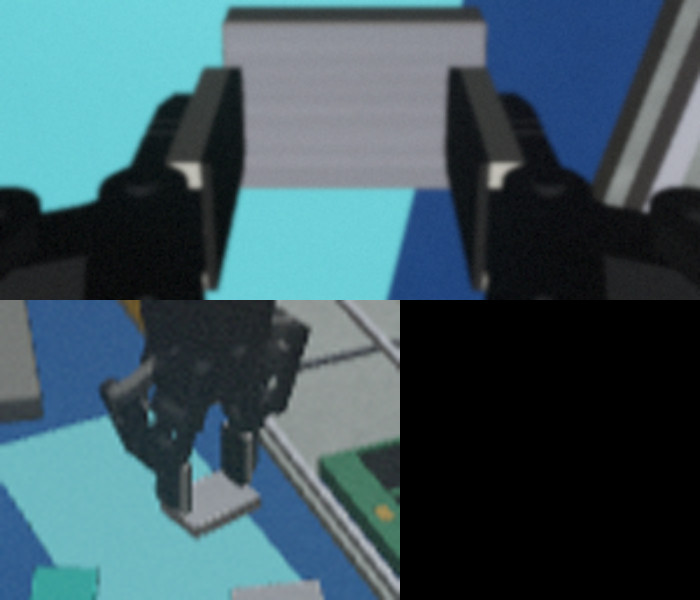

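The fingers closed above the cover's ends, so the tips stand back a few mm at this opening and I need to go lower.

apply_moves([
  {"xyz":[1,0,0],"turn":[0,0,0],"grip":0.7},
  {"xyz":[1,0,0],"turn":[0,0,0],"grip":0.7},
  {"xyz":[1,0,0],"turn":[0,0,0],"grip":0.7},
  {"xyz":[1,0,5],"turn":[0,0,0],"grip":0.7},
  {"xyz":[1,0,10],"turn":[0,0,0],"grip":0.7},
  {"xyz":[1,0,10],"turn":[0,0,0],"grip":0.7},
  {"xyz":[1,0,10],"turn":[0,0,0],"grip":0.7},
])

```text
clock: 8.2
tcp_pos: [0.4401, -0.0545, 0.0004]
orientation: [-0.001, 0.636, 0.772, -0.0]
wrist_force: [0.1, -0.6, 0.0]
finger_gap: 0.0599
grip_force: 0.0
```

```bash
python3 - <<'E'
from m import *
pose()
E
```

```text
t 8.2 station [[-120. -106.]] z 0.4 toolx-ang 101.06 tilt [-0.001  0.001] gap 59.9 F [ 0.1 -0.6  0. ] gf 0.0
```

apply_moves([
  {"xyz":[0,0,0],"turn":[0,0,0],"grip":0.45},
  {"xyz":[0,0,0],"turn":[0,0,0],"grip":0.45},
  {"xyz":[0,0,0],"turn":[0,0,0],"grip":0.45},
  {"xyz":[0,0,0],"turn":[0,0,0],"grip":0.45},
], force=40)

```text
clock: 8.53
tcp_pos: [0.4407, -0.0547, 0.0011]
orientation: [0.0, 0.636, 0.772, 0.0]
wrist_force: [-0.8, -0.8, 1.7]
finger_gap: 0.0485
grip_force: 41.5
```

```bash
python3 - <<'E'
from m import *
pose()
E
```

```text
t 8.5 station [[-119.4 -106.2]] z 1.1 toolx-ang 101.06 tilt [0. 0.] gap 48.5 F [-0.8 -0.8  1.7] gf 41.5
```

apply_moves([
  {"xyz":[0,0,-30],"turn":[0,0,0],"grip":0.45},
  {"xyz":[0,0,-60],"turn":[0,0,0],"grip":0.45},
  {"xyz":[-15,27,-80],"turn":[0,0,0.08],"grip":0.45},
  {"xyz":[-30,54,-80],"turn":[0,0,0.16],"grip":0.45},
  {"xyz":[-46,80,-80],"turn":[0,0,0.253],"grip":0.45},
  {"xyz":[-62,106,-80],"turn":[0,0,0.253],"grip":0.45},
  {"xyz":[-62,106,-80],"turn":[0,0,0.253],"grip":0.45},
  {"xyz":[-62,106,-80],"turn":[0,0,0.253],"grip":0.45},
])

```text
clock: 9.2
tcp_pos: [0.5577, -0.0958, 0.0804]
orientation: [-0.0, 0.728, 0.686, 0.0]
wrist_force: [-1.0, 0.1, -1.2]
finger_gap: 0.0484
grip_force: 41.9
```

```bash
python3 - <<'E'
from m import *
pose(); c=cam('wrist'); cv2.imwrite('pics/w6.png',cv2.resize(c['color'],(800,600)))
E
```

```text
t 9.2 station [[-1.000e-01 -1.401e+02]] z 80.4 toolx-ang 86.55 tilt [0. 0.] gap 48.4 F [-1.   0.1 -1.2] gf 41.9
```

View pics/w6.png

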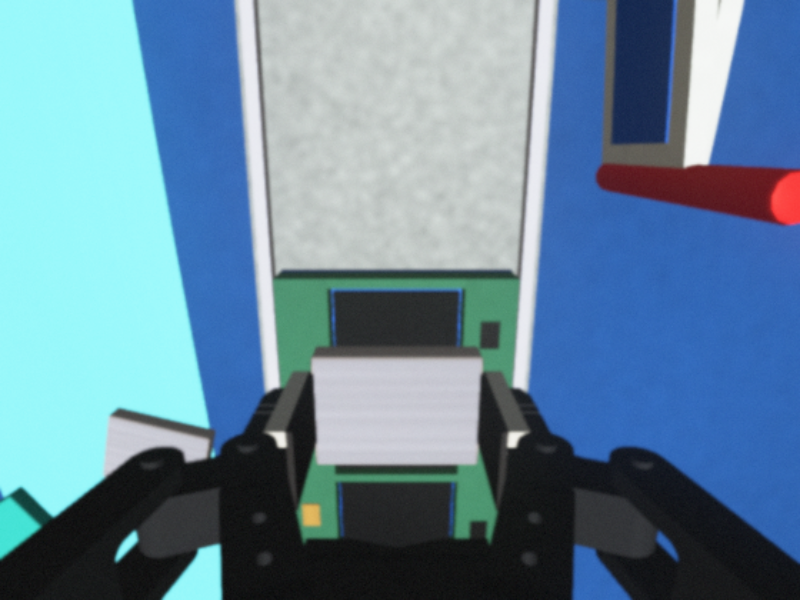

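```bash
python3 - <<'E'
from m import *
c=load('wrist'); f=lambda a:np.array(a,float)*.7
print('cover',st(onz(c,f([[312,358],[481,357],[315,465],[478,465]]),.0893)*1000).round(1))
print('pocket front',st(onz(c,f([[331,289],[463,289]]),.026)*1000).round(1))
print('board front',st(onz(c,f([[276,276],[517,276]]),.026)*1000).round(1))
print('pocket2 front',st(onz(c,f([[338,481],[457,481]]),.026)*1000).round(1))
print('rail inner',st(onz(c,f([[258,0],[536,0],[272,270],[522,270]]),.016)*1000).round(1))
d=dep(c,f([[400,410],[300,320]]).astype(int)); print(d)
E
```

```text
cover [[ -23.9 -122.7]
 [  24.7 -122.4]
 [ -24.8 -158.5]
 [  25.6 -158.5]]
pocket front [[ -26.1 -119.2]
 [  27.5 -119.2]]
board front [[ -48.2 -113.8]
 [  49.2 -113.7]]
pocket2 front [[ -26.4 -210.7]
 [  28.4 -210.7]]
rail inner [[ -50.8  -11.2]
 [  52.   -11.1]
 [ -52.2 -113.6]
 [  53.6 -113.6]]
[[ 0.55936466 -0.09509216  0.08932936]
 [ 0.51873221 -0.08608586  0.02516077]]
```

apply_moves([
  {"xyz":[1,0.5,25],"turn":[0,0,0],"grip":0.45},
  {"xyz":[1,0.5,40],"turn":[0,0,0],"grip":0.45},
  {"xyz":[1,0.5,48],"turn":[0,0,0],"grip":0.45},
  {"xyz":[1,0.5,52],"turn":[0,0,0],"grip":0.45},
  {"xyz":[1,0.5,55.5],"turn":[0,0,0],"grip":0.45},
  {"xyz":[1,0.5,55.5],"turn":[0,0,0],"grip":0.45},
  {"xyz":[1,0.5,55.5],"turn":[0,0,0],"grip":0.45},
])

```text
clock: 9.83
tcp_pos: [0.5575, -0.0943, 0.0262]
orientation: [0.0, 0.728, 0.686, 0.0]
wrist_force: [-0.3, 0.7, -0.1]
finger_gap: 0.0483
grip_force: 41.9
```

```bash
python3 - <<'E'
from m import *
pose()
E
```

```text
t 9.8 station [[  -0.4 -138.7]] z 26.2 toolx-ang 86.56 tilt [ 0.001 -0.   ] gap 48.3 F [-0.3  0.7 -0.1] gf 41.9
```

apply_moves([
  {"xyz":[0,0.5,2],"turn":[0,0,0],"grip":0.45},
  {"xyz":[0,0.5,2],"turn":[0,0,0],"grip":0.45},
  {"xyz":[0,0.5,1],"turn":[0,0,0],"grip":0.7},
  {"xyz":[0,0.5,1],"turn":[0,0,0],"grip":0.7},
  {"xyz":[0,0.5,1],"turn":[0,0,0],"grip":0.75},
  {"xyz":[0,0.5,-20],"turn":[0,0,0],"grip":0.75},
  {"xyz":[0,0.5,-50],"turn":[0,0,0],"grip":0},
  {"xyz":[0,0.5,-50],"turn":[0,0,0],"grip":0},
  {"xyz":[0,0.5,-50],"turn":[0,0,0],"grip":0},
  {"xyz":[0,0.5,-50],"turn":[0,0,0],"grip":0},
])

```text
clock: 10.67
tcp_pos: [0.5577, -0.0943, 0.0753]
orientation: [0.0, 0.728, 0.686, 0.0]
wrist_force: [-0.4, -0.7, 0.6]
finger_gap: 0.0159
grip_force: 0.0
```

```bash
cat >> m.py <<'E'
def oncar(u0=None):
    "steel on the board: station centre, size, height"
    c=cam('wrist'); P=cloud(c); hsv=cv2.cvtColor(c['color'],cv2.COLOR_BGR2HSV).astype(int)
    z=P[...,2]; S1=st(P.reshape(-1,3)*1000).reshape(P.shape[:2]+(2,))
    m=(hsv[...,1]<60)&(hsv[...,2]>90)&(z>.020)&(z<.045)&(abs(S1[...,0])<45)&(S1[...,1]<-110)
    n,l,stt,ce=cv2.connectedComponentsWithStats(m.astype(np.uint8))
    for i in range(1,n):
        if stt[i,4]<200: continue
        v,u=np.nonzero(l==i); zt=np.median(z[l==i]); p=st(onz(c,np.c_[u,v],zt)*1000)
        (cx,cy),(w,h),a=cv2.minAreaRect(p.astype(np.float32)); print('on board',np.round([cx,cy,w,h,a],1),'ztop',round(zt*1000,1))
    return c
E
python3 - <<'E'
from m import *
pose(); c=oncar(); cv2.imwrite('pics/w7.png',cv2.resize(c['color'][180:,100:460],(720,480)))
E
```

```text
t 10.7 station [[  -0.3 -138.6]] z 75.3 toolx-ang 86.56 tilt [0. 0.] gap 15.9 F [-0.4 -0.7  0.6] gf 0.0
on board [   1.  -138.1   50.5   37.4    0.3] ztop 33.3
```

View pics/w7.png

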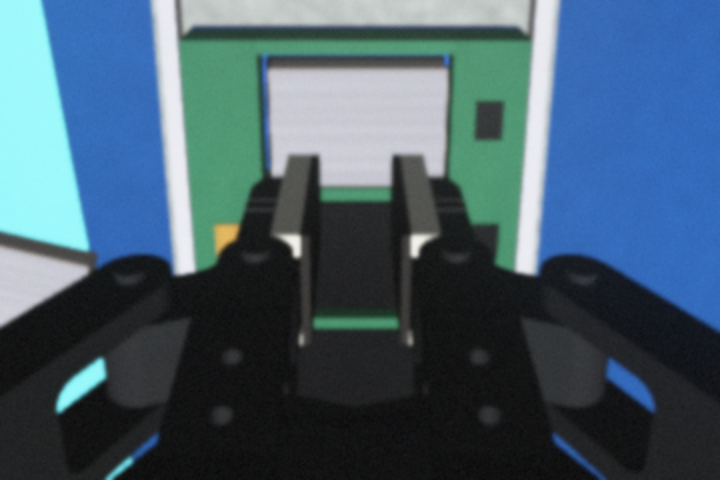

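The cover lies in the pocket, top at 33 mm as expected. Pressing it with the fingers shut.

apply_moves([
  {"xyz":[0,1,30],"turn":[0,0,0],"grip":0},
  {"xyz":[0,1,40],"turn":[0,0,0],"grip":0},
  {"xyz":[0,1,46],"turn":[0,0,0],"grip":0},
  {"xyz":[0,1,50],"turn":[0,0,0],"grip":0},
  {"xyz":[0,1,54],"turn":[0,0,0],"grip":0},
  {"xyz":[0,1,54],"turn":[0,0,0],"grip":0},
  {"xyz":[0,1,54],"turn":[0,0,0],"grip":0},
])

```text
clock: 11.3
tcp_pos: [0.5571, -0.0938, 0.0257]
orientation: [-0.0, 0.728, 0.686, -0.0]
wrist_force: [-14.8, 4.9, 36.1]
finger_gap: 0.0002
grip_force: 18.1
```

```bash
python3 - <<'E'
from m import *
pose()
E
```

```text
t 11.3 station [[  -0.8 -138.2]] z 25.7 toolx-ang 86.58 tilt [-0.001 -0.   ] gap 0.2 F [-14.8   4.9  36.1] gf 18.1
```

apply_moves([
  {"xyz":[0,0,-30],"turn":[0,0,0],"grip":0.5},
  {"xyz":[0,0,-55],"turn":[0,0,0],"grip":0.7},
  {"xyz":[-18,-30,-55],"turn":[0,0,0.08],"grip":0.75},
  {"xyz":[-36,-60,-55],"turn":[0,0,0.16],"grip":0.75},
  {"xyz":[-54,-90,-55],"turn":[0,0,0.257],"grip":0.75},
  {"xyz":[-71,-118.5,-45],"turn":[0,0,0.257],"grip":0.75},
  {"xyz":[-71,-118.5,-40],"turn":[0,0,0.257],"grip":0.75},
  {"xyz":[-71,-118.5,-40],"turn":[0,0,0.257],"grip":0.75},
  {"xyz":[-71,-118.5,-40],"turn":[0,0,0.257],"grip":0.75},
])

```text
clock: 12.05
tcp_pos: [0.4361, -0.1582, 0.0614]
orientation: [-0.0, 0.81, 0.586, 0.0]
wrist_force: [0.2, -0.1, -0.9]
finger_gap: 0.0643
grip_force: 0.0
```

```bash
cat >> m.py <<'E'
def pick():
    p,M=pose(); c=cam('wrist'); P=cloud(c); hsv=cv2.cvtColor(c['color'],cv2.COLOR_BGR2HSV).astype(int); z=P[...,2]
    S1=st(P.reshape(-1,3)*1000).reshape(P.shape[:2]+(2,))
    m=(hsv[...,1]<60)&(hsv[...,2]>70)&(z>.004)&(z<.018)&(S1[...,0]<-66)
    for b in blobs(c,m,.010,400):
        d=(np.array([b[1],b[2],10])-p)@M
        a=b[5]; ty=np.degrees(np.arctan2(M[1,1],M[0,1])); e=(a-ty+90)%180-90
        print('px',b[0],'st',st([b[1:3]])[0].round(1),'size',b[3:5],'tool shift',d.round(1),'turn z',np.radians(-e).round(3),b[6])
E
python3 - <<'E'
from m import *
pick()
E
```

```text
t 12.1 station [[-117.8 -209.8]] z 61.4 toolx-ang 71.8 tilt [-0.  0.] gap 64.3 F [ 0.2 -0.1 -0.9] gf 0.0
px [275.0, 236.0] st [-118.9 -208.9] size (49.4, 35.8) tool shift [ 0.5 -1.3 51.4] turn z -0.0 4820
px [346.0, 374.0] st [ -98.  -315.9] size (23.2, 19.1) tool shift [-97.6  46.2  51.4] turn z 0.567 485
```

apply_moves([
  {"xyz":[0.5,-1,25],"turn":[0,0,0],"grip":0.72},
  {"xyz":[0.5,-1,48],"turn":[0,0,0],"grip":0.72},
  {"xyz":[0.5,-1,60],"turn":[0,0,0],"grip":0.72},
  {"xyz":[0.5,-1,61],"turn":[0,0,0],"grip":0.72},
  {"xyz":[0.5,-1,61],"turn":[0,0,0],"grip":0.45},
  {"xyz":[0.5,-1,61],"turn":[0,0,0],"grip":0.45},
  {"xyz":[0.5,-1,61],"turn":[0,0,0],"grip":0.45},
  {"xyz":[0.5,-1,61],"turn":[0,0,0],"grip":0.45},
  {"xyz":[0.5,-1,61],"turn":[0,0,0],"grip":0.45},
], force=40)

```text
clock: 12.85
tcp_pos: [0.4361, -0.1576, 0.0012]
orientation: [0.001, 0.81, 0.587, 0.0]
wrist_force: [-0.1, 0.9, 0.1]
finger_gap: 0.0485
grip_force: 41.3
```

```bash
python3 - <<'E'
from m import *
p,M=pose()
for y in (-23,23,-69):
    t=O+0.8*EX+(-208.8+y)*EY; d=np.array([t[0],t[1],p[2]])-p; print(y,(d@M).round(1))
E
```

```text
t 12.8 station [[-117.9 -209.2]] z 1.2 toolx-ang 71.85 tilt [ 0.001 -0.001] gap 48.5 F [-0.1  0.9  0.1] gf 41.3
-23 [  8.2 120.5   0.2]
23 [ 52.7 108.8   0.2]
-69 [-36.3 132.2   0.2]
```

apply_moves([
  {"xyz":[0,0,-30],"turn":[0,0,0],"grip":0.45},
  {"xyz":[0,0,-60],"turn":[0,0,0],"grip":0.45},
  {"xyz":[13,27,-80],"turn":[0,0,-0.08],"grip":0.45},
  {"xyz":[26,54,-80],"turn":[0,0,-0.16],"grip":0.45},
  {"xyz":[39,81,-80],"turn":[0,0,-0.257],"grip":0.45},
  {"xyz":[53,109,-80],"turn":[0,0,-0.257],"grip":0.45},
  {"xyz":[53,109,-80],"turn":[0,0,-0.257],"grip":0.45},
  {"xyz":[53,109,-80],"turn":[0,0,-0.257],"grip":0.45},
])

```text
clock: 13.52
tcp_pos: [0.5567, -0.1408, 0.0805]
orientation: [0.0, 0.728, 0.686, 0.0]
wrist_force: [-1.2, -0.5, -0.5]
finger_gap: 0.0485
grip_force: 46.0
```

```bash
cat >> m.py <<'E'
def held(n,W=None):
    "held cover centre and pocket n, as tool shift to put it in; and pressed covers"
    p,M=pose(); c=cam('wrist'); P=cloud(c); hsv=cv2.cvtColor(c['color'],cv2.COLOR_BGR2HSV).astype(int); z=P[...,2]*1000
    zb=p[2]
    S1=st(P.reshape(-1,3)*1000).reshape(P.shape[:2]+(2,))
    m=(hsv[...,1]<60)&(hsv[...,2]>90)&(abs(z-zb-9)<4)
    m&=np.linalg.norm(P[...,:2]*1000-p[:2],axis=-1)<40
    b=sorted(blobs(c,m,(zb+9)/1000,300),key=lambda b:-b[6])[0]; h=st([b[1:3]])[0]
    print('held st',h.round(1),'size',b[3:5],'ang',round(b[5]+3.45,1))
    g=(hsv[...,0]>60)&(hsv[...,0]<88)&(hsv[...,1]>90)&(abs(z-26)<6)&(abs(S1[...,0])<60)
    q=S1[g]; print('board front y',np.percentile(q[:,1],99.5).round(1),'x range',np.percentile(q[:,0],[.5,99.5]).round(1))
    t=np.array([.8,-208.8+[-69,-23,23,69][n]]); print('shift tool x,y',(t-h)[::-1].round(1)); return c
E
python3 - <<'E'
from m import *
c=held(2); oncar(); cv2.imwrite('pics/w8.png',cv2.resize(c['color'],(800,600)))
E
```

```text
t 13.5 station [[   1.6 -185.1]] z 80.5 toolx-ang 86.63 tilt [ 0.001 -0.   ] gap 48.5 F [-1.2 -0.5 -0.5] gf 46.0
held st [   2.1 -186.6] size (50.2, 37.0) ang 0.1
board front y -115.2 x range [-49.   49.4]
shift tool x,y [ 0.8 -1.3]
on board [ 6.000e-01 -1.385e+02  4.950e+01  3.520e+01  1.000e-01] ztop 26.4
```

View pics/w8.png

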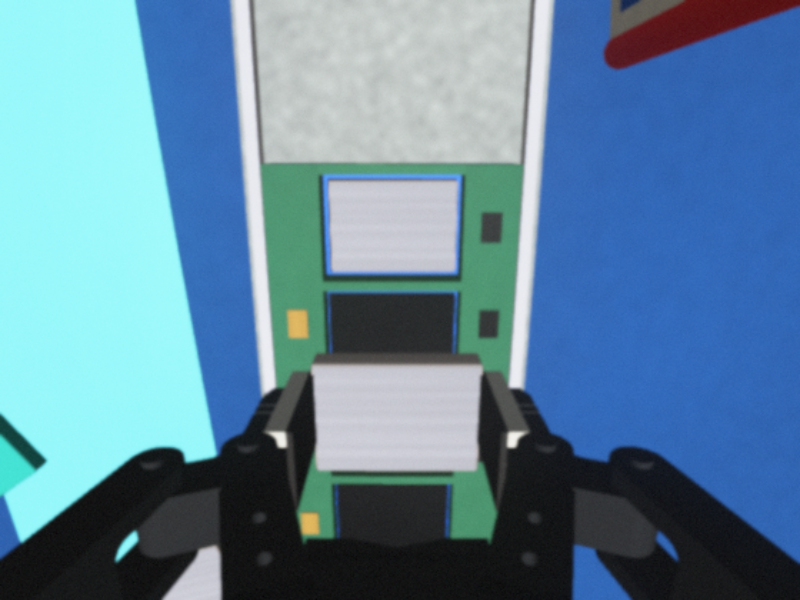

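Cover 1 is flush (top 26.4 mm) and centred in its pocket. The second is held square above pocket 2.

apply_moves([
  {"xyz":[1,-1.5,25],"turn":[0,0,0],"grip":0.45},
  {"xyz":[1,-1.5,42],"turn":[0,0,0],"grip":0.45},
  {"xyz":[1,-1.5,50],"turn":[0,0,0],"grip":0.45},
  {"xyz":[1,-1.5,54],"turn":[0,0,0],"grip":0.45},
  {"xyz":[1,-1.5,57],"turn":[0,0,0],"grip":0.45},
  {"xyz":[1,-1.5,57],"turn":[0,0,0],"grip":0.45},
  {"xyz":[1,-1.5,56],"turn":[0,0,0],"grip":0.7},
  {"xyz":[1,-1.5,56],"turn":[0,0,0],"grip":0.7},
  {"xyz":[1,-1.5,56],"turn":[0,0,0],"grip":0.75},
  {"xyz":[1,-1.5,35],"turn":[0,0,0],"grip":0.75},
  {"xyz":[1,-1.5,5],"turn":[0,0,0],"grip":0},
  {"xyz":[1,-1.5,5],"turn":[0,0,0],"grip":0},
])

```text
clock: 14.62
tcp_pos: [0.5573, -0.1411, 0.0807]
orientation: [0.004, 0.728, 0.686, 0.002]
wrist_force: [1.0, -0.3, 0.7]
finger_gap: 0.0409
grip_force: 0.0
```

```bash
python3 - <<'E'
from m import *
pose(); oncar()
E
```

```text
t 14.6 station [[   2.2 -185.4]] z 80.7 toolx-ang 86.57 tilt [ 0.008 -0.003] gap 40.9 F [ 1.  -0.3  0.7] gf 0.0
on board [   0.6 -138.5   49.5   35.3    0. ] ztop 26.4
on board [  -1.1 -186.2   36.7   50.7   89.9] ztop 33.0
```

apply_moves([
  {"xyz":[0,0,0],"turn":[0,0,0],"grip":0},
  {"xyz":[0,0,0],"turn":[0,0,0],"grip":0},
  {"xyz":[0,0,30],"turn":[0,0,0],"grip":0},
  {"xyz":[0,0,40],"turn":[0,0,0],"grip":0},
  {"xyz":[0,0,46],"turn":[0,0,0],"grip":0},
  {"xyz":[0,0,50],"turn":[0,0,0],"grip":0},
  {"xyz":[0,0,54],"turn":[0,0,0],"grip":0},
  {"xyz":[0,0,54],"turn":[0,0,0],"grip":0},
])

```text
clock: 15.33
tcp_pos: [0.5524, -0.1391, 0.0257]
orientation: [-0.001, 0.728, 0.686, -0.001]
wrist_force: [-14.7, 4.7, 36.8]
finger_gap: -0.0001
grip_force: 18.6
```

```bash
python3 - <<'E'
from m import *
p,M=pose()
t=O+-111*EX+-334.5*EY; print(((np.array([t[0],t[1],p[2]])-p)@M).round(1))
E
```

```text
t 15.3 station [[  -2.8 -183.7]] z 25.7 toolx-ang 86.58 tilt [-0.002  0.   ] gap -0.1 F [-14.7   4.7  36.8] gf 18.6
[-150.7 -108.2    0.2]
```

apply_moves([
  {"xyz":[0,0,-30],"turn":[0,0,0],"grip":0.5},
  {"xyz":[0,0,-55],"turn":[0,0,0],"grip":0.7},
  {"xyz":[-25,-20,-55],"turn":[0,0,-0.06],"grip":0.75},
  {"xyz":[-50,-38,-55],"turn":[0,0,-0.12],"grip":0.75},
  {"xyz":[-75,-56,-55],"turn":[0,0,-0.18],"grip":0.75},
  {"xyz":[-100,-74,-55],"turn":[0,0,-0.25],"grip":0.75},
  {"xyz":[-125,-92,-55],"turn":[0,0,-0.307],"grip":0.75},
  {"xyz":[-147,-108,-45],"turn":[0,0,-0.307],"grip":0.75},
  {"xyz":[-147,-108,-40],"turn":[0,0,-0.307],"grip":0.75},
  {"xyz":[-147,-108,-40],"turn":[0,0,-0.307],"grip":0.75},
  {"xyz":[-147,-108,-40],"turn":[0,0,-0.307],"grip":0.75},
])

```text
clock: 16.25
tcp_pos: [0.437, -0.2796, 0.061]
orientation: [-0.001, 0.615, 0.789, 0.0]
wrist_force: [0.1, -0.3, -0.4]
finger_gap: 0.064
grip_force: 0.0
```

```bash
python3 - <<'E'
from m import *
pick()
E
```

```text
t 16.2 station [[-109.6 -330.9]] z 61.0 toolx-ang 104.12 tilt [-0.001  0.002] gap 64.0 F [ 0.1 -0.3 -0.4] gf 0.0
px [272.0, 237.0] st [-111.6 -331.4] size (49.4, 36.4) tool shift [-0. -2. 51.] turn z 0.0 4908
```

apply_moves([
  {"xyz":[0,-2,25],"turn":[0,0,0],"grip":0.72},
  {"xyz":[0,-2,48],"turn":[0,0,0],"grip":0.72},
  {"xyz":[0,-2,60],"turn":[0,0,0],"grip":0.72},
  {"xyz":[0,-2,60.5],"turn":[0,0,0],"grip":0.72},
  {"xyz":[0,-2,60.5],"turn":[0,0,0],"grip":0.45},
  {"xyz":[0,-2,60.5],"turn":[0,0,0],"grip":0.45},
  {"xyz":[0,-2,60.5],"turn":[0,0,0],"grip":0.45},
  {"xyz":[0,-2,60.5],"turn":[0,0,0],"grip":0.45},
  {"xyz":[0,-2,60.5],"turn":[0,0,0],"grip":0.45},
], force=40)

```text
clock: 17.05
tcp_pos: [0.4361, -0.281, 0.0018]
orientation: [0.001, 0.615, 0.789, 0.0]
wrist_force: [-0.4, -0.4, -0.4]
finger_gap: 0.0487
grip_force: 41.3
```

```bash
python3 - <<'E'
from m import *
p,M=pose()
for y in (-23,-69):
    t=O+0.6*EX+(-208.8+y)*EY; d=np.array([t[0],t[1],p[2]])-p; print(y,(d@M).round(1))
E
```

```text
t 17.1 station [[-110.4 -332.3]] z 1.8 toolx-ang 104.16 tilt [ 0.001 -0.001] gap 48.7 F [-0.4 -0.4 -0.4] gf 41.3
-23 [6.220e+01 1.362e+02 1.000e-01]
-69 [1.840e+01 1.223e+02 1.000e-01]
```

apply_moves([
  {"xyz":[0,0,-30],"turn":[0,0,0],"grip":0.45},
  {"xyz":[0,0,-60],"turn":[0,0,0],"grip":0.45},
  {"xyz":[12,26,-80],"turn":[0,0,0.06],"grip":0.45},
  {"xyz":[25,54,-80],"turn":[0,0,0.12],"grip":0.45},
  {"xyz":[37,82,-80],"turn":[0,0,0.2],"grip":0.45},
  {"xyz":[50,110,-80],"turn":[0,0,0.307],"grip":0.45},
  {"xyz":[62,136,-80],"turn":[0,0,0.307],"grip":0.45},
  {"xyz":[62,136,-80],"turn":[0,0,0.307],"grip":0.45},
  {"xyz":[62,136,-80],"turn":[0,0,0.307],"grip":0.45},
])

```text
clock: 17.8
tcp_pos: [0.5531, -0.1863, 0.0811]
orientation: [0.0, 0.727, 0.687, 0.0]
wrist_force: [-0.4, -0.7, -0.7]
finger_gap: 0.0483
grip_force: 41.8
```

```bash
python3 - <<'E'
from m import *
c=held(1); oncar()
E
```

```text
t 17.8 station [[   0.7 -230.8]] z 81.1 toolx-ang 86.73 tilt [ 0. -0.] gap 48.3 F [-0.4 -0.7 -0.7] gf 41.8
held st [   1.3 -231.8] size (50.2, 36.0) ang 0.2
board front y -115.7 x range [-49.1  49.4]
shift tool x,y [ 0.  -0.5]
on board [ 5.000e-01 -1.389e+02  4.950e+01  3.570e+01  1.000e-01] ztop 26.4
on board [-1.200e+00 -1.864e+02  4.980e+01  3.600e+01  1.000e-01] ztop 26.4
```

apply_moves([
  {"xyz":[0.3,-0.8,25],"turn":[0,0,0],"grip":0.45},
  {"xyz":[0.3,-0.8,42],"turn":[0,0,0],"grip":0.45},
  {"xyz":[0.3,-0.8,50],"turn":[0,0,0],"grip":0.45},
  {"xyz":[0.3,-0.8,54],"turn":[0,0,0],"grip":0.45},
  {"xyz":[0.3,-0.8,57],"turn":[0,0,0],"grip":0.45},
  {"xyz":[0.3,-0.8,57],"turn":[0,0,0],"grip":0.45},
  {"xyz":[0.3,-0.8,56],"turn":[0,0,0],"grip":0.7},
  {"xyz":[0.3,-0.8,56],"turn":[0,0,0],"grip":0.7},
  {"xyz":[0.3,-0.8,56],"turn":[0,0,0],"grip":0.75},
  {"xyz":[0.3,-0.8,35],"turn":[0,0,0],"grip":0.75},
  {"xyz":[0.3,-0.8,5],"turn":[0,0,0],"grip":0},
  {"xyz":[0.3,-0.8,5],"turn":[0,0,0],"grip":0},
])

```text
clock: 18.9
tcp_pos: [0.5547, -0.1883, 0.0814]
orientation: [0.004, 0.728, 0.686, 0.002]
wrist_force: [1.7, -0.8, 0.4]
finger_gap: 0.041
grip_force: 0.0
```

```bash
python3 - <<'E'
from m import *
pose(); oncar()
E
```

```text
t 18.9 station [[   2.4 -232.7]] z 81.4 toolx-ang 86.58 tilt [ 0.008 -0.004] gap 41.0 F [ 1.7 -0.8  0.4] gf 0.0
on board [ 5.000e-01 -1.388e+02  4.950e+01  3.560e+01  1.000e-01] ztop 26.4
on board [-1.200e+00 -1.867e+02  4.980e+01  3.600e+01  1.000e-01] ztop 26.4
on board [  -0.3 -233.    36.2   49.9   89.9] ztop 32.7
```

apply_moves([
  {"xyz":[0,0,0],"turn":[0,0,0],"grip":0},
  {"xyz":[0,0,0],"turn":[0,0,0],"grip":0},
  {"xyz":[0,0,30],"turn":[0,0,0],"grip":0},
  {"xyz":[0,0,40],"turn":[0,0,0],"grip":0},
  {"xyz":[0,0,46],"turn":[0,0,0],"grip":0},
  {"xyz":[0,0,50],"turn":[0,0,0],"grip":0},
  {"xyz":[0,0,54.5],"turn":[0,0,0],"grip":0},
  {"xyz":[0,0,54.5],"turn":[0,0,0],"grip":0},
])

```text
clock: 19.62
tcp_pos: [0.5497, -0.186, 0.0257]
orientation: [-0.001, 0.728, 0.686, -0.001]
wrist_force: [-13.7, 6.6, 35.9]
finger_gap: -0.0
grip_force: 18.1
```

```bash
python3 - <<'E'
from m import *
p,M=pose()
t=O+-118.3*EX+-451*EY; print(((np.array([t[0],t[1],p[2]])-p)@M).round(1))
E
```

```text
t 19.6 station [[  -2.7 -230.7]] z 25.7 toolx-ang 86.58 tilt [-0.002  0.001] gap -0.0 F [-13.7   6.6  35.9] gf 18.1
[-2.203e+02 -1.157e+02  1.000e-01]
```

apply_moves([
  {"xyz":[0,0,-30],"turn":[0,0,0],"grip":0.5},
  {"xyz":[0,0,-65],"turn":[0,0,0],"grip":0.7},
  {"xyz":[-20,-30,-65],"turn":[0,0,-0.08],"grip":0.75},
  {"xyz":[-45,-60,-65],"turn":[0,0,-0.16],"grip":0.75},
  {"xyz":[-75,-85,-65],"turn":[0,0,-0.16],"grip":0.75},
  {"xyz":[-110,-105,-65],"turn":[0,0,-0.16],"grip":0.75},
  {"xyz":[-145,-118,-60],"turn":[0,0,-0.16],"grip":0.75},
  {"xyz":[-180,-118,-50],"turn":[0,0,-0.16],"grip":0.75},
  {"xyz":[-219,-118,-40],"turn":[0,0,-0.16],"grip":0.75},
  {"xyz":[-219,-118,-40],"turn":[0,0,-0.16],"grip":0.75},
  {"xyz":[-219,-118,-40],"turn":[0,0,-0.16],"grip":0.75},
])

```text
clock: 20.53
tcp_pos: [0.4194, -0.4, 0.0603]
orientation: [-0.001, 0.672, 0.74, 0.0]
wrist_force: [-0.7, 0.5, 0.5]
finger_gap: 0.0639
grip_force: 0.0
```

```bash
python3 - <<'E'
from m import *
pick()
E
```

```text
t 20.5 station [[-119.9 -452.1]] z 60.3 toolx-ang 95.53 tilt [-0.001  0.002] gap 63.9 F [-0.7  0.5  0.5] gf 0.0
px [278.0, 239.0] st [-118.7 -452.7] size (49.4, 36.4) tool shift [-0.8  1.2 50.3] turn z -0.001 4922
```

apply_moves([
  {"xyz":[-1,1,25],"turn":[0,0,0],"grip":0.72},
  {"xyz":[-1,1,48],"turn":[0,0,0],"grip":0.72},
  {"xyz":[-1,1,59],"turn":[0,0,0],"grip":0.72},
  {"xyz":[-1,1,60],"turn":[0,0,0],"grip":0.72},
  {"xyz":[-1,1,60],"turn":[0,0,0],"grip":0.45},
  {"xyz":[-1,1,60],"turn":[0,0,0],"grip":0.45},
  {"xyz":[-1,1,60],"turn":[0,0,0],"grip":0.45},
  {"xyz":[-1,1,60],"turn":[0,0,0],"grip":0.45},
  {"xyz":[-1,1,60],"turn":[0,0,0],"grip":0.45},
], force=40)

```text
clock: 21.33
tcp_pos: [0.422, -0.3998, 0.0024]
orientation: [0.001, 0.671, 0.742, -0.0]
wrist_force: [0.5, 0.2, 0.1]
finger_gap: 0.0484
grip_force: 41.3
```

```bash
python3 - <<'E'
from m import *
p,M=pose()
for y in (-69,):
    t=O+0.2*EX+(-209+y)*EY; d=np.array([t[0],t[1],p[2]])-p; print(y,(d@M).round(1))
E
```

```text
t 21.3 station [[-117.3 -451.8]] z 2.4 toolx-ang 95.73 tilt [ 0.001 -0.001] gap 48.4 F [0.5 0.2 0.1] gf 41.3
-69 [ 1.529e+02  1.437e+02 -1.000e-01]
```

apply_moves([
  {"xyz":[0,0,-30],"turn":[0,0,0],"grip":0.45},
  {"xyz":[0,0,-60],"turn":[0,0,0],"grip":0.45},
  {"xyz":[22,20,-80],"turn":[0,0,0.06],"grip":0.45},
  {"xyz":[44,42,-80],"turn":[0,0,0.12],"grip":0.45},
  {"xyz":[66,64,-80],"turn":[0,0,0.16],"grip":0.45},
  {"xyz":[88,86,-80],"turn":[0,0,0.16],"grip":0.45},
  {"xyz":[110,106,-80],"turn":[0,0,0.16],"grip":0.45},
  {"xyz":[132,126,-80],"turn":[0,0,0.16],"grip":0.45},
  {"xyz":[153,144,-80],"turn":[0,0,0.16],"grip":0.45},
  {"xyz":[153,144,-80],"turn":[0,0,0.16],"grip":0.45},
  {"xyz":[153,144,-80],"turn":[0,0,0.16],"grip":0.45},
])

```text
clock: 22.25
tcp_pos: [0.5504, -0.2315, 0.0818]
orientation: [0.0, 0.727, 0.687, 0.0]
wrist_force: [-0.6, -0.3, -0.5]
finger_gap: 0.0486
grip_force: 41.7
```

```bash
python3 - <<'E'
from m import *
c=held(0); oncar()
E
```

```text
t 22.2 station [[   0.7 -276. ]] z 81.8 toolx-ang 86.73 tilt [ 0. -0.] gap 48.6 F [-0.6 -0.3 -0.5] gf 41.7
held st [   1.2 -279. ] size (50.1, 36.2) ang 0.2
board front y -149.9 x range [-49.2  49.5]
shift tool x,y [ 1.2 -0.4]
on board [ 5.000e-01 -1.541e+02  4.930e+01  6.900e+00  1.000e-01] ztop 26.4
on board [-1.300e+00 -1.864e+02  5.010e+01  3.510e+01  1.000e-01] ztop 26.4
on board [-5.000e-01 -2.338e+02  4.960e+01  3.640e+01  1.000e-01] ztop 26.3
```

apply_moves([
  {"xyz":[0.7,-1,25],"turn":[0,0,0],"grip":0.45},
  {"xyz":[0.7,-1,42],"turn":[0,0,0],"grip":0.45},
  {"xyz":[0.7,-1,50],"turn":[0,0,0],"grip":0.45},
  {"xyz":[0.7,-1,54],"turn":[0,0,0],"grip":0.45},
  {"xyz":[0.7,-1,57],"turn":[0,0,0],"grip":0.45},
  {"xyz":[0.7,-1,57],"turn":[0,0,0],"grip":0.45},
  {"xyz":[0.7,-1,56],"turn":[0,0,0],"grip":0.7},
  {"xyz":[0.7,-1,56],"turn":[0,0,0],"grip":0.7},
  {"xyz":[0.7,-1,56],"turn":[0,0,0],"grip":0.75},
  {"xyz":[0.7,-1,35],"turn":[0,0,0],"grip":0.75},
  {"xyz":[0.7,-1,5],"turn":[0,0,0],"grip":0},
  {"xyz":[0.7,-1,5],"turn":[0,0,0],"grip":0},
])

```text
clock: 23.35
tcp_pos: [0.5515, -0.2339, 0.0816]
orientation: [0.004, 0.728, 0.685, 0.001]
wrist_force: [2.1, -0.7, -0.3]
finger_gap: 0.0411
grip_force: 0.0
```

```bash
python3 - <<'E'
from m import *
pose(); oncar()
E
```

```text
t 23.4 station [[   2.  -278.4]] z 81.6 toolx-ang 86.55 tilt [ 0.007 -0.004] gap 41.1 F [ 2.1 -0.7 -0.3] gf 0.0
on board [ 4.000e-01 -1.548e+02  4.900e+01  5.100e+00  1.000e-01] ztop 26.3
on board [-1.300e+00 -1.867e+02  5.010e+01  3.540e+01  1.000e-01] ztop 26.4
on board [  -0.5 -233.6   36.2   49.6   90. ] ztop 26.4
on board [  -1.1 -280.7   36.7   50.8   89.9] ztop 34.9
```

Its top reads 34.9 mm, against 33 mm for the others when laid in. I'll check for tilt before pressing.

apply_moves([
  {"xyz":[-30,0,-20],"turn":[0,0,0],"grip":0},
  {"xyz":[-60,0,-40],"turn":[0,0,0],"grip":0},
  {"xyz":[-60,0,-40],"turn":[0,0,0],"grip":0},
  {"xyz":[-60,0,-40],"turn":[0,0,0],"grip":0},
  {"xyz":[-60,0,-40],"turn":[0,0,0],"grip":0},
])

```text
clock: 23.82
tcp_pos: [0.5443, -0.2915, 0.1153]
orientation: [-0.001, 0.728, 0.685, 0.0]
wrist_force: [-0.2, 0.6, -1.3]
finger_gap: 0.0001
grip_force: 0.0
```

```bash
python3 - <<'E'
from m import *
pose(); c=oncar(); P=cloud(c); hsv=cv2.cvtColor(c['color'],cv2.COLOR_BGR2HSV).astype(int)
S=st(P.reshape(-1,3)*1000).reshape(P.shape[:2]+(2,)); z=P[...,2]*1000
for y0 in (-280,-233.6):
    m=(hsv[...,1]<60)&(hsv[...,2]>90)&(abs(S[...,0])<20)&(abs(S[...,1]-y0)<13)&(z>20)&(z<45)
    A_=np.c_[S[m]-[0,y0],np.ones(m.sum())]; print(y0,np.linalg.lstsq(A_,z[m],rcond=None)[0].round(3))
u=proj(c,[np.r_[(O-280*EY)/1000,.03]])[0].astype(int); print(u)
x0,y0=max(u[0]-90,0),max(min(u[1]-70,280),0)
cv2.imwrite('pics/w9.png',cv2.resize(c['color'][y0:y0+140,x0:x0+180],(720,560),interpolation=cv2.INTER_CUBIC))
E
```

```text
t 23.8 station [[  -1.7 -336.3]] z 115.3 toolx-ang 86.52 tilt [-0.001  0.001] gap 0.1 F [-0.2  0.6 -1.3] gf 0.0
on board [  -1.5 -203.1   49.7    4.3    0. ] ztop 26.3
on board [  -0.5 -233.4   49.7   35.6    0. ] ztop 26.4
on board [  -1.2 -280.8   36.3   50.8   90. ] ztop 35.2
-280 [ 1.0000e-03 -6.6000e-02  3.5156e+01]
-233.6 [0.0000e+00 7.0000e-03 2.6434e+01]
[279 136]
```

View pics/w9.png

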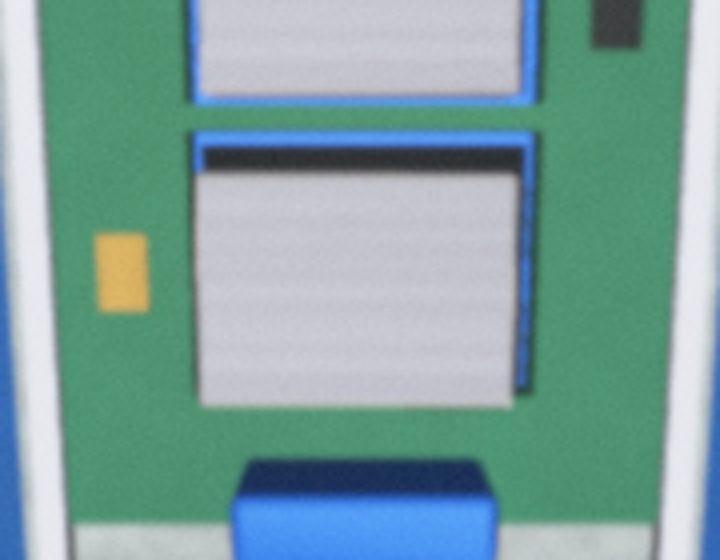

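The rear edge rests on the pocket's rear rim (cover top face runs from y=172 to 405 in the crop, pocket from 130 to about 395). I'll regrip it and shift it forward.

```bash
python3 - <<'E'
from m import *
c=load('wrist'); u=proj(c,[np.r_[(O-280*EY)/1000,.03]])[0].astype(int); x0,y0=max(u[0]-90,0),max(min(u[1]-70,280),0)
f=lambda a:np.array(a,float)/4+[x0,y0]
print('pocket0 front',st(onz(c,f([[190,130],[538,130]]),.026)*1000).round(1),'rear',st(onz(c,f([[532,396]]),.026)*1000).round(1),'pocket1 rear',st(onz(c,f([[190,105],[538,105]]),.026)*1000).round(1))
p,M=pose(); t=O-1.2*EX-281*EY; print(((np.r_[t,p[2]]-p)@M).round(1))
E
```

```text
pocket0 front [[ -27.1 -256.9]
 [  27.8 -256.9]] rear [[  28.3 -299.1]] pocket1 rear [[ -27.  -253.1]
 [  27.7 -253.1]]
t 23.9 station [[  -2.  -335.6]] z 115.0 toolx-ang 86.57 tilt [-0.002  0.002] gap 0.1 F [-0.6 -1.1 -0.3] gf 0.0
[54.6  0.8  0.1]
```

apply_moves([
  {"xyz":[28,0.8,0],"turn":[0,0,0],"grip":0.72},
  {"xyz":[55,0.8,15],"turn":[0,0,0],"grip":0.72},
  {"xyz":[55,0.8,45],"turn":[0,0,0],"grip":0.72},
  {"xyz":[55,0.8,75],"turn":[0,0,0],"grip":0.72},
  {"xyz":[55,0.8,87],"turn":[0,0,0],"grip":0.72},
  {"xyz":[55,0.8,88],"turn":[0,0,0],"grip":0.72},
  {"xyz":[55,0.8,88],"turn":[0,0,0],"grip":0.45},
  {"xyz":[55,0.8,88],"turn":[0,0,0],"grip":0.45},
  {"xyz":[55,0.8,88],"turn":[0,0,0],"grip":0.45},
  {"xyz":[55,0.8,88],"turn":[0,0,0],"grip":0.45},
  {"xyz":[55,0.8,70],"turn":[0,0,0],"grip":0.45},
  {"xyz":[55,0.8,70],"turn":[0,0,0],"grip":0.45},
], force=40)

```text
clock: 24.87
tcp_pos: [0.5509, -0.2382, 0.0497]
orientation: [0.002, 0.728, 0.686, 0.001]
wrist_force: [1.5, -0.5, -0.3]
finger_gap: 0.0482
grip_force: 41.5
```

```bash
python3 - <<'E'
from m import *
pose(); c=cam('wrist')
P=cloud(c); hsv=cv2.cvtColor(c['color'],cv2.COLOR_BGR2HSV).astype(int)
S=st(P.reshape(-1,3)*1000).reshape(P.shape[:2]+(2,)); z=P[...,2]*1000
m=(hsv[...,1]<60)&(hsv[...,2]>90)&(abs(S[...,0])<32)&(abs(S[...,1]+280)<25)&(z>38)&(z<70)
print(m.sum(),np.median(z[m])); b=sorted(blobs(c,m,np.median(z[m])/1000,200),key=lambda b:-b[6])[0]; print(b,st([b[1:3]]))
n=m&(abs(S[...,0])<20)&(abs(S[...,1]+280)<12); print(np.linalg.lstsq(np.c_[S[n]+[0,280],np.ones(n.sum())],z[n],rcond=None)[0])
E
```

```text
t 24.9 station [[   1.6 -282.7]] z 49.7 toolx-ang 86.55 tilt [ 0.004 -0.002] gap 48.2 F [ 1.5 -0.5 -0.3] gf 41.5
8926 57.283297259929824
([278.0, 287.0], 551.2, -239.1, 50.4, 37.7, -3.0, 8890) [[   1.96962802 -283.59543467]]
[ 9.51846824e-03 -7.24517948e-02  5.70507594e+01]
```

apply_moves([
  {"xyz":[4,-1,-8],"turn":[0,0,0],"grip":0.45},
  {"xyz":[4,-1,-8],"turn":[0,0,0],"grip":0.45},
  {"xyz":[4,-1,-8],"turn":[0,0,0],"grip":0.45},
  {"xyz":[4,-1,-8],"turn":[0,0,0],"grip":0.45},
])

```text
clock: 25.25
tcp_pos: [0.5482, -0.2327, 0.0542]
orientation: [-0.0, 0.728, 0.686, 0.0]
wrist_force: [-0.5, 0.1, -0.7]
finger_gap: 0.0485
grip_force: 41.5
```

```bash
cat > hh.py <<'E'
from m import *
pose(); c=cam('wrist')
P=cloud(c); hsv=cv2.cvtColor(c['color'],cv2.COLOR_BGR2HSV).astype(int)
S=st(P.reshape(-1,3)*1000).reshape(P.shape[:2]+(2,)); z=P[...,2]*1000
m=(hsv[...,1]<60)&(hsv[...,2]>90)&(abs(S[...,0])<32)&(abs(S[...,1]+278)<25)&(z>38)&(z<90)
b=sorted(blobs(c,m,np.median(z[m])/1000,200),key=lambda b:-b[6])[0]; print(b,st([b[1:3]]))
n=m&(abs(S[...,0])<20)&(abs(S[...,1]+278)<12); print(np.linalg.lstsq(np.c_[S[n]+[0,278],np.ones(n.sum())],z[n],rcond=None)[0])
E
python3 hh.py
```

```text
t 25.2 station [[  -1.4 -277.4]] z 54.2 toolx-ang 86.57 tilt [-0.  0.] gap 48.5 F [-0.5  0.1 -0.7] gf 41.5
([278.0, 287.0], 548.6, -233.5, 50.4, 37.6, -3.4, 8874) [[  -0.96265387 -278.16204503]]
[ 3.83258533e-03 -6.93129925e-02  6.18485550e+01]
```

apply_moves([
  {"xyz":[0.8,1.4,8],"turn":[0,0.07,0],"grip":0.45},
  {"xyz":[0.8,1.4,16],"turn":[0,0.07,0],"grip":0.45},
  {"xyz":[0.8,1.4,22],"turn":[0,0.07,0],"grip":0.45},
  {"xyz":[0.8,1.4,26],"turn":[0,0.07,0],"grip":0.45},
  {"xyz":[0.8,1.4,28],"turn":[0,0.07,0],"grip":0.45},
  {"xyz":[0.8,1.4,28],"turn":[0,0.07,0],"grip":0.45},
  {"xyz":[0.8,1.4,28],"turn":[0,0.07,0],"grip":0.45},
])

```text
clock: 25.88
tcp_pos: [0.5498, -0.2318, 0.0264]
orientation: [-0.024, 0.727, 0.685, 0.025]
wrist_force: [0.1, 0.2, -0.6]
finger_gap: 0.0484
grip_force: 41.5
```

```bash
sed -i 's/z>38/z>29/' hh.py; python3 hh.py
```

```text
t 25.9 station [[ 1.000e-01 -2.764e+02]] z 26.4 toolx-ang 86.59 tilt [0.004 0.07 ] gap 48.4 F [ 0.1  0.2 -0.6] gf 41.5
([277.0, 287.0], 550.1, -232.8, 50.0, 36.2, -3.5, 8923) [[   0.49250343 -277.37304743]]
[ 4.25952497e-03 -4.66035489e-04  3.38619783e+01]
```

Now it is level, its top is at 33.9 mm (laid-in height) and it sits within 1 mm of the pocket centre. Releasing.

apply_moves([
  {"xyz":[0,0,0],"turn":[0,0,0],"grip":0.55},
  {"xyz":[0,0,0],"turn":[0,0,0],"grip":0.65},
  {"xyz":[0,0,0],"turn":[0,0,0],"grip":0.75},
  {"xyz":[0,0,0],"turn":[0,0,0],"grip":0.75},
  {"xyz":[0,0,-20],"turn":[0,0,0],"grip":0.75},
  {"xyz":[0,0,-50],"turn":[0,-0.07,0],"grip":0},
  {"xyz":[0,0,-50],"turn":[0,-0.07,0],"grip":0},
  {"xyz":[0,0,-50],"turn":[0,-0.07,0],"grip":0},
  {"xyz":[0,0,-50],"turn":[0,-0.07,0],"grip":0},
])

```text
clock: 26.68
tcp_pos: [0.5496, -0.2355, 0.0764]
orientation: [0.0, 0.728, 0.686, 0.0]
wrist_force: [-0.1, 0.4, -0.3]
finger_gap: 0.0158
grip_force: 0.0
```

```bash
python3 hh.py; python3 -c "
from m import *
oncar()"
```

```text
t 26.7 station [[ 2.000e-01 -2.801e+02]] z 76.4 toolx-ang 86.58 tilt [0. 0.] gap 15.8 F [-0.1  0.4 -0.3] gf 0.0
([278.0, 236.0], 550.6, -233.1, 49.8, 36.3, -3.4, 4990) [[   1.00965052 -277.642415  ]]
[1.32460048e-02 3.80851055e-01 3.44570303e+01]
on board [ 6.000e-01 -1.561e+02  4.860e+01  2.300e+00  1.000e-01] ztop 26.0
on board [  -1.3 -186.7   50.2   35.2    0. ] ztop 26.4
on board [  -0.5 -233.6   49.6   36.1    0. ] ztop 26.4
on board [   0.8 -277.6   50.4   36.8    0. ] ztop 32.8
```

apply_moves([
  {"xyz":[2,0,0],"turn":[0,0,0],"grip":0},
  {"xyz":[2,0,0],"turn":[0,0,0],"grip":0},
  {"xyz":[2,0,30],"turn":[0,0,0],"grip":0},
  {"xyz":[2,0,40],"turn":[0,0,0],"grip":0},
  {"xyz":[2,0,46],"turn":[0,0,0],"grip":0},
  {"xyz":[2,0,50],"turn":[0,0,0],"grip":0},
  {"xyz":[2,0,55],"turn":[0,0,0],"grip":0},
  {"xyz":[2,0,55],"turn":[0,0,0],"grip":0},
  {"xyz":[2,0,55],"turn":[0,0,0],"grip":0},
])

```text
clock: 27.53
tcp_pos: [0.5485, -0.233, 0.0258]
orientation: [-0.0, 0.728, 0.686, -0.0]
wrist_force: [-12.9, 6.3, 32.2]
finger_gap: 0.0001
grip_force: 15.9
```

```bash
python3 -c "
from m import *
pose()"
```

```text
t 27.5 station [[  -1.1 -277.7]] z 25.8 toolx-ang 86.58 tilt [-0.001  0.   ] gap 0.1 F [-12.9   6.3  32.2] gf 15.9
```

apply_moves([
  {"xyz":[0,0,-40],"turn":[0,0,0],"grip":0},
  {"xyz":[-40,0,-70],"turn":[0,0,0],"grip":0},
  {"xyz":[-80,0,-100],"turn":[0,0,0],"grip":0},
  {"xyz":[-100,0,-130],"turn":[0,0,0],"grip":0},
  {"xyz":[-100,0,-130],"turn":[0,0,0],"grip":0},
  {"xyz":[-100,0,-130],"turn":[0,0,0],"grip":0},
  {"xyz":[-100,0,-130],"turn":[0,0,0],"grip":0},
])

```text
clock: 28.12
tcp_pos: [0.5435, -0.3335, 0.1512]
orientation: [-0.0, 0.728, 0.685, 0.0]
wrist_force: [-0.4, 1.3, -0.9]
finger_gap: 0.0001
grip_force: 0.0
```

```bash
python3 -c "
from m import *
pose(); c=oncar(); covers('scene')
cv2.imwrite('pics/w10.png',cv2.resize(c['color'],(800,600)))"
```

```text
t 28.1 station [[  -0.  -378.3]] z 151.2 toolx-ang 86.51 tilt [0.    0.001] gap 0.1 F [-0.4  1.3 -0.9] gf 0.0
on board [  -0.7 -243.1   49.2   18.9    0. ] ztop 26.4
on board [   0.5 -278.3   49.6   34.9    0. ] ztop 26.4
```

View pics/w10.png

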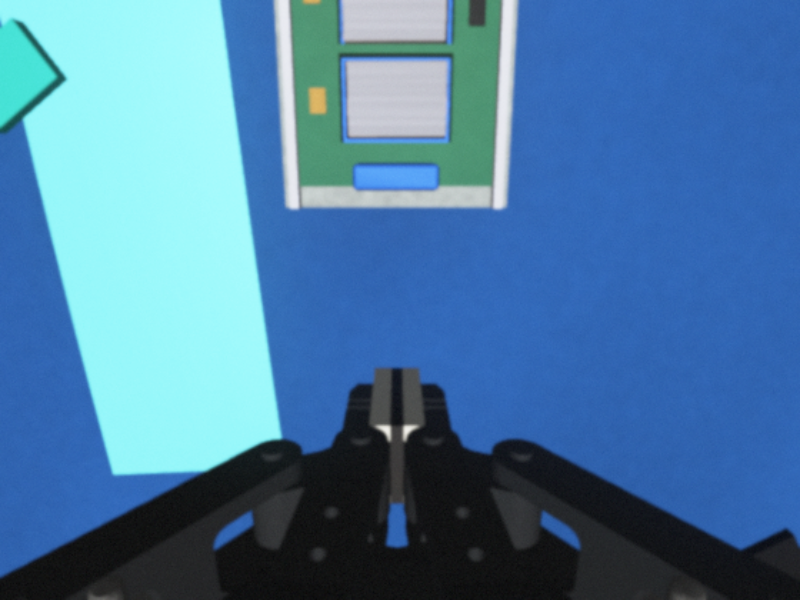

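All four covers are flush (tops 26.4 mm) and none is left on the bench. Next I check the door, then get behind the tab.

```bash
python3 -c "
from m import *
c=load('scene'); hsv=cv2.cvtColor(c['color'],cv2.COLOR_BGR2HSV).astype(int); H,S,V=hsv[...,0],hsv[...,1],hsv[...,2]
m=((H<6)|(H>172))&(S>130); 
for q in (1.3,1.5):
    xy=O+(90-76*np.cos(q))*EX-76*np.sin(q)*EY; print(q,proj(c,[np.r_[xy/1000,.118],np.r_[xy/1000,.08]]).round(1))
n,l,s,ce=cv2.connectedComponentsWithStats(m.astype(np.uint8)); print([ (s[i].tolist(),ce[i].round(0).tolist()) for i in range(1,n) if s[i,4]>15])
"
```

```text
1.3 [[276.6 268. ]
 [276.8 274.5]]
1.5 [[279.7 273.5]
 [279.7 280. ]]
[([409, 146, 26, 28, 291], [418.0, 161.0]), ([278, 273, 4, 18, 53], [280.0, 281.0])]
```

apply_moves([
  {"xyz":[0,0,40],"turn":[0,0,0],"grip":0},
  {"xyz":[0,0,80],"turn":[0,0,0],"grip":0},
  {"xyz":[0,0,115],"turn":[0,0,0],"grip":0},
  {"xyz":[10,0,119],"turn":[0,0,0],"grip":0},
  {"xyz":[20,0,119],"turn":[0,0,0],"grip":0},
  {"xyz":[30,0,119],"turn":[0,0,0],"grip":0},
  {"xyz":[40,0,119],"turn":[0,0,0],"grip":0},
  {"xyz":[50,0,119],"turn":[0,0,0],"grip":0},
  {"xyz":[50,0,119],"turn":[0,0,0],"grip":0},
])

```text
clock: 28.97
tcp_pos: [0.5481, -0.2819, 0.0346]
orientation: [0.001, 0.727, 0.686, 0.001]
wrist_force: [0.2, 0.7, 0.1]
finger_gap: -0.0002
grip_force: 0.0
```

```bash
python3 -c "
from m import *
pose(); oncar()"
```

```text
t 29.0 station [[   1.4 -326.5]] z 34.6 toolx-ang 86.7 tilt [ 0.003 -0.001] gap -0.2 F [0.2 0.7 0.1] gf 0.0
on board [-8.000e-01 -2.288e+02  4.980e+01  3.280e+01  2.000e-01] ztop 26.4
on board [ 6.000e-01 -2.716e+02  4.930e+01  3.630e+01  2.000e-01] ztop 26.4
```

The door is at 1.5 rad (post top at (280,273), as predicted), and the fingers have made contact with the tab. Sliding the carrier in.

apply_moves([
  {"xyz":[12,-0.5,0],"turn":[0,0,0],"grip":0},
  {"xyz":[26,-0.5,0],"turn":[0,0,0],"grip":0},
  {"xyz":[40,-0.5,0],"turn":[0,0,0],"grip":0},
  {"xyz":[54,-0.5,0],"turn":[0,0,0],"grip":0},
  {"xyz":[68,-0.5,0],"turn":[0,0,0],"grip":0},
  {"xyz":[82,-0.5,0],"turn":[0,0,0],"grip":0},
  {"xyz":[96,-0.5,0],"turn":[0,0,0],"grip":0},
  {"xyz":[110,-0.5,0],"turn":[0,0,0],"grip":0},
  {"xyz":[124,-0.5,0],"turn":[0,0,0],"grip":0},
  {"xyz":[138,-0.5,0],"turn":[0,0,0],"grip":0},
  {"xyz":[152,-0.5,0],"turn":[0,0,0],"grip":0},
  {"xyz":[164,-0.5,0],"turn":[0,0,0],"grip":0},
])

```text
clock: 30.02
tcp_pos: [0.5576, -0.1216, 0.0342]
orientation: [0.003, 0.729, 0.685, -0.0]
wrist_force: [-0.5, -7.0, 3.1]
finger_gap: 0.0001
grip_force: 3.4
```

```bash
python3 -c "
from m import *
pose()"
```

```text
t 30.0 station [[   1.3 -165.9]] z 34.2 toolx-ang 86.47 tilt [ 0.003 -0.005] gap 0.1 F [-0.5 -7.   3.1] gf 3.4
```

apply_moves([
  {"xyz":[14,0,0],"turn":[0,0,0],"grip":0},
  {"xyz":[28,0,0],"turn":[0,0,0],"grip":0},
  {"xyz":[42,0,0],"turn":[0,0,0],"grip":0},
  {"xyz":[56,0,0],"turn":[0,0,0],"grip":0},
  {"xyz":[70,0,0],"turn":[0,0,0],"grip":0},
  {"xyz":[84,0,0],"turn":[0,0,0],"grip":0},
  {"xyz":[98,0,0],"turn":[0,0,0],"grip":0},
  {"xyz":[110,0,0],"turn":[0,0,0],"grip":0},
  {"xyz":[120,0,0],"turn":[0,0,0],"grip":0},
  {"xyz":[130,0,0],"turn":[0,0,0],"grip":0},
  {"xyz":[138,0,0],"turn":[0,0,0],"grip":0},
  {"xyz":[145,0,0],"turn":[0,0,0],"grip":0},
])

```text
clock: 31.02
tcp_pos: [0.5664, 0.0231, 0.0342]
orientation: [0.003, 0.729, 0.685, -0.0]
wrist_force: [-0.9, -7.7, 5.2]
finger_gap: 0.0001
grip_force: 3.9
```

```bash
python3 -c "
from m import *
pose()"
```

```text
t 31.0 station [[  1.3 -20.9]] z 34.2 toolx-ang 86.47 tilt [ 0.004 -0.004] gap 0.1 F [-0.9 -7.7  5.2] gf 3.9
```

apply_moves([
  {"xyz":[5,0,0],"turn":[0,0,0],"grip":0},
  {"xyz":[10,0,0],"turn":[0,0,0],"grip":0},
  {"xyz":[15,0,0],"turn":[0,0,0],"grip":0},
  {"xyz":[20,0,0],"turn":[0,0,0],"grip":0},
  {"xyz":[24,0,0],"turn":[0,0,0],"grip":0},
  {"xyz":[26,0,0],"turn":[0,0,0],"grip":0},
  {"xyz":[28,0,0],"turn":[0,0,0],"grip":0},
  {"xyz":[28,0,0],"turn":[0,0,0],"grip":0},
])

```text
clock: 31.68
tcp_pos: [0.568, 0.051, 0.0342]
orientation: [0.002, 0.729, 0.685, 0.0]
wrist_force: [-0.3, -6.1, 5.0]
finger_gap: 0.0002
grip_force: 3.1
```

```bash
python3 -c "
from m import *
pose()"
```

```text
t 31.7 station [[1.2 7. ]] z 34.2 toolx-ang 86.47 tilt [ 0.003 -0.004] gap 0.2 F [-0.3 -6.1  5. ] gf 3.1
```

apply_moves([
  {"xyz":[1,0,0],"turn":[0,0,0],"grip":0},
  {"xyz":[2,0,0],"turn":[0,0,0],"grip":0},
  {"xyz":[3,0,0],"turn":[0,0,0],"grip":0},
  {"xyz":[3,0,0],"turn":[0,0,0],"grip":0},
])

```text
clock: 32.02
tcp_pos: [0.568, 0.0521, 0.0342]
orientation: [0.004, 0.729, 0.684, -0.001]
wrist_force: [-1.0, -11.8, 5.5]
finger_gap: 0.0003
grip_force: 6.2
```

```bash
python3 -c "
from m import *
pose()"
```

```text
t 32.0 station [[1.2 8.1]] z 34.2 toolx-ang 86.39 tilt [ 0.003 -0.007] gap 0.3 F [ -1.  -11.8   5.5] gf 6.2
```

apply_moves([
  {"xyz":[1.5,0,0],"turn":[0,0,0],"grip":0},
  {"xyz":[3,0,0],"turn":[0,0,0],"grip":0},
  {"xyz":[3,0,0],"turn":[0,0,0],"grip":0},
])

```text
clock: 32.27
tcp_pos: [0.568, 0.0523, 0.0342]
orientation: [0.006, 0.73, 0.684, -0.004]
wrist_force: [-2.2, -21.8, 6.6]
finger_gap: -0.0003
grip_force: 10.9
```

```bash
python3 -c "
from m import *
pose()"
```

```text
t 32.3 station [[1.2 8.3]] z 34.2 toolx-ang 86.28 tilt [ 0.002 -0.013] gap -0.3 F [ -2.2 -21.8   6.6] gf 10.9
```

apply_moves([
  {"xyz":[-6,0,0],"turn":[0,0,0],"grip":0},
  {"xyz":[-18,0,-20],"turn":[0,0,0],"grip":0},
  {"xyz":[-30,0,-55],"turn":[0,0,0],"grip":0},
  {"xyz":[-60,0,-95],"turn":[0,0,0],"grip":0},
  {"xyz":[-90,30,-135],"turn":[0,0,0],"grip":0.4},
  {"xyz":[-90,60,-140],"turn":[0,0,0],"grip":0.4},
  {"xyz":[-90,82,-140],"turn":[0,0,0],"grip":0.4},
  {"xyz":[-90,82,-140],"turn":[0,0,0],"grip":0.4},
  {"xyz":[-90,82,-140],"turn":[0,0,0],"grip":0.4},
])

```text
clock: 33.02
tcp_pos: [0.6443, -0.0365, 0.1726]
orientation: [0.0, 0.728, 0.685, 0.001]
wrist_force: [-0.8, 0.9, -0.7]
finger_gap: 0.034
grip_force: 0.0
```

```bash
python3 -c "
from m import *
pose(); c=cam('wrist'); s=cam('scene')
cv2.imwrite('pics/w11.png',np.hstack([cv2.resize(c['color'],(400,600)),cv2.resize(s['color'][140:300,250:410],(400,600))]))"
```

```text
t 33.0 station [[ 82.7 -75.7]] z 172.6 toolx-ang 86.51 tilt [0.001 0.   ] gap 34.0 F [-0.8  0.9 -0.7] gf 0.0
```

View pics/w11.png

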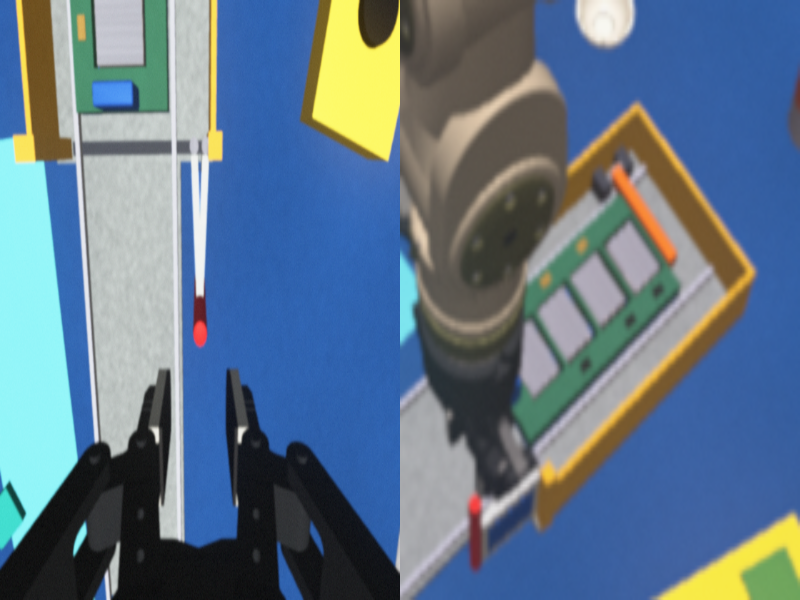

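The carrier rests against the flag (23 N contact) and the post (200,335) is centred between the fingers. Gripping it and swinging the door shut.

apply_moves([
  {"xyz":[0,1,40],"turn":[0,0,0],"grip":0.4},
  {"xyz":[0,1,78],"turn":[0,0,0],"grip":0.4},
  {"xyz":[0,1,84],"turn":[0,0,0],"grip":0.4},
  {"xyz":[0,1,84],"turn":[0,0,0],"grip":0.1},
  {"xyz":[0,1,84],"turn":[0,0,0],"grip":0.1},
  {"xyz":[0,1,84],"turn":[0,0,0],"grip":0.1},
  {"xyz":[0,1,84],"turn":[0,0,0],"grip":0.1},
], force=20)

```text
clock: 33.7
tcp_pos: [0.6439, -0.0356, 0.0891]
orientation: [-0.0, 0.728, 0.686, 0.0]
wrist_force: [-0.8, 0.5, -7.8]
finger_gap: 0.0112
grip_force: 21.6
```

apply_moves([
  {"xyz":[1,-7.5,0],"turn":[0,0,0],"grip":0.1},
  {"xyz":[2.6,-15,0],"turn":[0,0,0],"grip":0.1},
  {"xyz":[6.4,-25.6,0],"turn":[0,0,0],"grip":0.1},
  {"xyz":[11.8,-35.7,0],"turn":[0,0,0],"grip":0.1},
  {"xyz":[18.7,-44.8,0],"turn":[0,0,0],"grip":0.1},
  {"xyz":[26.8,-52.7,0],"turn":[0,0,0],"grip":0.1},
  {"xyz":[36,-59.4,0],"turn":[0,0,0],"grip":0.1},
  {"xyz":[46,-64.6,0],"turn":[0,0,0],"grip":0.1},
  {"xyz":[57,-68.2,0],"turn":[0,0,0],"grip":0.1},
  {"xyz":[67,-70,0],"turn":[0,0,0],"grip":0.1},
  {"xyz":[76,-70.6,0],"turn":[0,0,0],"grip":0.1},
  {"xyz":[78,-70.6,0],"turn":[0,0,0],"grip":0.1},
])

```text
clock: 34.7
tcp_pos: [0.5798, 0.0418, 0.0902]
orientation: [0.006, 0.729, 0.685, -0.002]
wrist_force: [2.4, -21.3, -5.1]
finger_gap: 0.0115
grip_force: 21.1
```

```bash
python3 -c "
from m import *
pose()"
```

```text
t 34.7 station [[13.7 -1.4]] z 90.2 toolx-ang 86.44 tilt [ 0.004 -0.012] gap 11.5 F [  2.4 -21.3  -5.1] gf 21.1
```

apply_moves([
  {"xyz":[1,0,0],"turn":[0,0,0],"grip":0.1},
  {"xyz":[1,0,0],"turn":[0,0,0],"grip":0.1},
  {"xyz":[-2,0,0],"turn":[0,0,0],"grip":0.35},
  {"xyz":[-2,0,0],"turn":[0,0,0],"grip":0.35},
  {"xyz":[-2,0,-30],"turn":[0,0,0],"grip":0.35},
  {"xyz":[-2,0,-70],"turn":[0,0,0],"grip":0.35},
  {"xyz":[-40,-20,-105],"turn":[0,0,0],"grip":0.35},
  {"xyz":[-80,-60,-105],"turn":[0,0,0],"grip":0.35},
  {"xyz":[-80,-100,-105],"turn":[0,0,0],"grip":0.35},
  {"xyz":[-80,-100,-105],"turn":[0,0,0],"grip":0.35},
  {"xyz":[-80,-100,-105],"turn":[0,0,0],"grip":0.35},
])

```text
clock: 35.62
tcp_pos: [0.4699, -0.0278, 0.1951]
orientation: [-0.0, 0.729, 0.685, 0.0]
wrist_force: [-0.3, 0.2, -0.4]
finger_gap: 0.0301
grip_force: 0.0
```

```bash
python3 -c "
from m import *
pose(); c=cam('wrist'); s=cam('scene')
for q in (0,.08): print(q,[proj(k,[np.r_[(O+(90-76*np.cos(q))*EX-76*np.sin(q)*EY)/1000,.118]]).round(1) for k in (c,s)])
for k in (c,s):
    hsv=cv2.cvtColor(k['color'],cv2.COLOR_BGR2HSV).astype(int); m=((hsv[...,0]<6)|(hsv[...,0]>172))&(hsv[...,1]>130)
    n,l,t,ce=cv2.connectedComponentsWithStats(m.astype(np.uint8)); print([t[i].tolist() for i in range(1,n) if t[i,4]>15])
P=cloud(s); hsv=cv2.cvtColor(s['color'],cv2.COLOR_BGR2HSV).astype(int); S=st(P.reshape(-1,3)*1000).reshape(P.shape[:2]+(2,)); z=P[...,2]
m=(hsv[...,0]>60)&(hsv[...,0]<88)&(hsv[...,1]>90)&(abs(z-.026)<.008); print('board front y',np.percentile(S[m][:,1],[50,98,99.5]))
cv2.imwrite('pics/w12.png',np.hstack([cv2.resize(c['color'],(400,600)),cv2.resize(s['color'][140:300,250:410],(400,600))]))"
```

```text
t 35.6 station [[-91.9 -77.6]] z 195.1 toolx-ang 86.48 tilt [0. 0.] gap 30.1 F [-0.3  0.2 -0.4] gf 0.0
0 [array([[451.7, 101.9]]), array([[287.6, 233.6]])]
0.08 [array([[450.8, 112.3]]), array([[285.6, 235. ]])]
[[420, 90, 41, 19, 616]]
[[409, 146, 18, 28, 257], [422, 158, 10, 16, 41], [286, 233, 4, 10, 27]]
board front y [119.56920073 218.21708241 220.27533014]
```

View pics/w12.png

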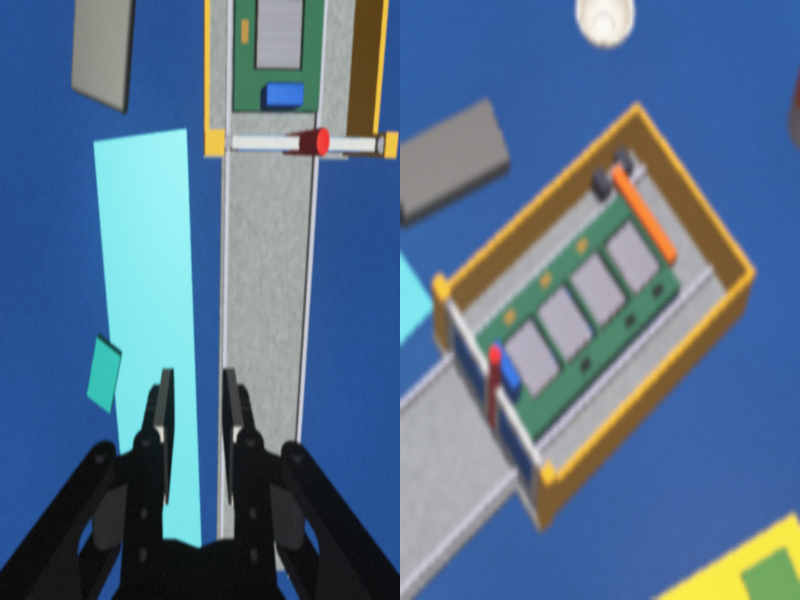

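The door panels are in line with the post at its shut position, the carrier is against the lowered flag with four flush covers, and the robot is clear. Handing in.

```bash
python3 -c "
from h import *
print(ticket.hand_in())"
```

```text
the job is handed in; nothing more can be done
None
```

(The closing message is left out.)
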